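# Set out the painting tray

## Task

Set out the six-bay wooden tray for painting the fish: lay the small wood block flat in the empty front bay between the paint jar and the tin, with its long side along the row, and lay the plywood fish flat on top of it, centred and lengthways. Stand the tall glue bottle upright in the bay directly behind the paint jar (on the side away from the robot) and the dark-capped glitter jar upright in the bay directly behind the tin, each in the middle of its bay. Leave the paint jar and the tin where they are.

Things in the scene. Friction and masses are not known exactly. Their poses are not given: they have to be found in the camera images.
- tray: Fixed plywood tray, 222 deep (x) by 342 wide (y), floor top at z 8, battens 6 wide with tops at z 14 mm. Six bays, 3 across by 2 deep, each 104 (y) by 99 (x) mm inside. Origin: centre of underside, on the table; x points away from the robot (yaw up to 0.25 rad either way), y left, z up. Bay centres: x = -52.5 (front row), +52.5 (back row); y = +110, 0, -110 mm. A solid lamp hangs behind it.
- paint_jar: White round plastic paint jar with a ribbed screw lid (the lid is fast), 84 mm diameter, 103 mm high, standing loose in the front left or front right bay of the tray (it varies). Origin: centre of its underside, z up. Not to be moved.
- tin: Short round metal food tin with a paper label, 76 mm diameter, 58 mm high, standing loose in the other outer front bay of the tray. Origin: centre of its underside, z up. Not to be moved.
- block: Small planed pine block, plain, 45 mm (its x) by 80 mm (its y) by 30 mm high, loose, lying flat on the table. Origin: centre of its underside, z up.
- fish: Flat sawn plywood cut-out of a fish, 43 mm across the body (its x) by 96 mm long (its y, nose to tail), 6 mm thick, loose, lying flat on the table. Origin: centre of its outline on the underside, z up.
- glue: Tall slim white and green glue bottle with a green cap, round, 42 mm diameter, 153 mm high, loose, standing on the table. Origin: centre of its underside, z up.
- glitter: Small round glitter jar with a dark cap and green label, 44 mm diameter, 105 mm high, loose, standing on the table. Origin: centre of its underside, z up.

How it is judged:
At the end, for the whole second after the job is handed in: Block flat in front middle bay, 12 mm from centre in x and y, 0.2 rad; fish flat on it, 12 mm, 0.25 rad; glue bottle behind paint jar and glitter jar behind tin, upright in their bays, 15 mm in x and y; paint jar and tin upright, moved under 12 mm; all at rest (x of block in the frame of tray between -0.0645 and -0.0405 m and y of block in the frame of tray between -0.012 and 0.012 m and z of block in the frame of tray between 0.003 and 0.013 m and angle between each of block, fish, glue, glitter, paint_jar, tin's own z axis and vertical below 0.1 rad and angle between the y axis of block and the y axis of tray, either way round below 0.2 rad and x of fish in the frame of block between -0.012 and 0.012 m and y of fish in the frame of block between -0.012 and 0.012 m and z of fish in the frame of block between 0.025 and 0.035 m and angle between the y axis of fish and the y axis of block, either way round below 0.25 rad and x of glue in the frame of tray between 0.0375 and 0.0675 m and z of glue in the frame of tray between 0.003 and 0.013 m and ((y of paint_jar in the frame of tray above 0 m and y of glue in the frame of tray between 0.095 and 0.125 m) or (y of paint_jar in the frame of tray below 0 m and y of glue in the frame of tray between -0.125 and -0.095 m)) and x of glitter in the frame of tray between 0.0375 and 0.0675 m and z of glitter in the frame of tray between 0.003 and 0.013 m and ((y of tin in the frame of tray above 0 m and y of glitter in the frame of tray between 0.095 and 0.125 m) or (y of tin in the frame of tray below 0 m and y of glitter in the frame of tray between -0.125 and -0.095 m)) and distance of each of paint_jar, tin from where it was at the start of the episode below 0.012 m and linear speed of each of block, fish, glue, glitter, paint_jar, tin below 0.02 m/s); the robot touches nothing.
It fails at once if the paint jar is pushed away or knocked over (distance of paint_jar from where it was at the start of the episode above 0.03 m or angle between paint_jar's own z axis and vertical above 0.5 rad).
It fails at once if the tin is pushed away or knocked over (distance of tin from where it was at the start of the episode above 0.03 m or angle between tin's own z axis and vertical above 0.5 rad).
It also fails if it takes over 136 s, if anything falls off the work surface, if the arm or the gripper's body presses on something with over 40 N, if the wrist force passes 120 N, or if a joint passes its speed limit or range.

## Robot

A 6-joint arm with a two-finger parallel gripper is mounted at the origin on a cart in front of the work surface, level with it; the furniture and walls round the work are solid. World frame = base frame: x ahead of the robot, y to its left, z up, the work surface at z = 0. Lengths are in m, angles in rad, forces in N, time in s.
With the tool pointing down it reaches from about 0.275 to 0.775 m from the base axis. Payload 14.6 kg.
Tool frame: the origin (TCP) lies on the mounting face of the last link; the fingertips stand 173 mm ahead of it and the grasp point (between the pads) lies 155 mm ahead of it; z points along the fingers, y is the line along which they close (so a half turn about z gives the same grasp; the last joint's range is limited). The gripper opens to 85 mm and grips with 20 to 120 N. Pads are 22 mm wide; open, the fingers measure 114 mm over their backs; the gripper's body (76 mm by 85 mm) begins 54 mm behind the grasp point. The pads swing forward as they close: fully open they stand 13 mm farther back than shut.
Start: joints at [-1.398, 0.263, -0.048, 1.259, 0, 1.415], TCP at [0.169, -0.497, 0.405] pointing down, gripper open.
Joint ranges: [-2.65, 2.65], [-0.89, 1.7], [-1.18, 1.37], [-2.13, 2.11], [-1.35, 1.29], [-3.14, 3.14]. Speed limits (rad/s): [1.89, 1.89, 2.57, 2.79, 3.14, 3.14].

## Interface

Orientations are given as a unit quaternion [w, x, y, z].
In Python, from rig import state, capture, finish_job, recognise, tip_of gives the robot as it stands.
- The arm moves only by the tool send_rows, never from a script. Its argument "increments" is a list of rows, each an object of numbers: "fingers": the opening, from -1 (shut) to 1 (fully open); "dx", "dy", "dz": the shift along the tool's x, y, z normalised to -1 to 1, where 1 is 80 mm; "turn": the turn about the tool's z normalised to -1 to 1, where 1 is 360 degrees. In form: [{"fingers": .., "dx": .., "dy": .., "dz": .., "turn": ..}, ...]. A call has exactly 10 rows; each row is the pose to reach, as a shift and turn from the pose commanded when the call began, along the tool's axes at that moment, turning the shorter way round; what a row does not reach only later rows make up. A row lasts 1/10 s, in which the tool goes at most 50 mm and 8.59 degrees, less where a joint would pass 70% of its speed; a pose out of reach is approached as far as the arm can. A call with a number of a shift or a turn outside -1 to 1 is refused whole. A call with a gripper value outside its range is refused whole. The fingers move at their own pace and stop on an object; the grip force is fixed at half the most. Time passes only in rows, so rows that repeat a pose let the fingers close, or fill a call up. It gives the time, the measured TCP pose, the force, the opening and the grip force at its end, in the units of the state.
- state(): the state, without advancing time (a new reading comes with each control period).
- capture(name): name is "side" or "top" or "wrist"; returns a dict with "frame" (384x512x3 uint8, red, green, blue), "K" (3x3 intrinsics, pixels), "rvec" (rotation vector, rad) and "tvec" (3), from world to camera coordinates, as OpenCV has them; the wrist camera has in their place "T_tool_cam" (4x4, takes a point from camera to tool coordinates, whose origin is the TCP and whose axes are the flange's). Camera axes: x right, y down, z forward; pixel columns grow to the right and rows downward; lengths in m; the calibration is good to about 2 mm. A picture is of the moment at which its call begins: read the wrist's pose just before it. There is no depth.
- finish_job(): hands the job in; it is judged then, once.
Trained networks look in the newest picture that a camera, given by its name, has taken for a name from the list of things; names that differ only in an ending like _2 or _b are one class to them, and where a whole thing is asked for, a point or a joint stands for the part that bears it (a point fixed in the world has none). Each returns a list of dicts, best first, with "confidence" (0 to 1); they miss things now and then, are a little off and sometimes report something else, mostly with a low value. They report only what shows in the picture. A call takes as long as a camera call.
- recognise(camera, query): "box" ([left, top, right, bottom] in pixels, round what is visible of it).
- tip_of(camera, query): "at" ([column, row] in pixels: a listed point, or the origin of a listed thing).
The state is a dict: "clock": time; "joints": joint angles; "joint_vel": joint speeds; "effort": joint torques, N m; "tool_pos": TCP position; "orientation": TCP orientation; "contact_force": force on the tool from outside, world axes, zero at the start; "ft_torque": the same for the moment, N m; "grip_width": finger opening in m; "grasp_force": force on a finger pad.
Only numpy, scipy, OpenCV 4.12 (cv2) and the standard library are available. Lean on these libraries where they do the work, as an engineer would, in place of code of your own. Each camera call takes 0.05 s, during which the arm holds its last target. There are 200 camera calls.

## Working session

There is one attempt and no reset: what is moved stays moved. The work goes in short steps, Python scripts to look and compute and a tool call to move; the robot and the scene stay as the last step left them, time stands still between calls to the robot, and variables do not carry over. Pictures are saved under pics/ and viewed, at most 14 in all, crops included, and the job is handed in when it is done.

Besides the shell and the picture viewer there is one more tool, called after "Request:" as name(argument=value, ...) on one line, values as JSON. send_rows: Moves the arm, as the interface text tells. Scaled input: -1 to 1 covers 80 mm each way for a shift and 360 degrees each way for a turn. Its arguments: {"type":"object","properties":{"increments":{"type":"array"}},"required":["increments"]}

```bash
mkdir -p pics; ls
cat > h.py <<'E'
import numpy as np,cv2
from rig import *
def ray(c,uv,st=None):
    K=np.array(c["K"]);d=np.linalg.inv(K)@np.array([uv[0],uv[1],1.])
    if "rvec" in c:
        R=cv2.Rodrigues(np.array(c["rvec"],float))[0];t=np.array(c["tvec"],float).ravel()
        return -R.T@t,R.T@d
    T=Ttool(st)@np.array(c["T_tool_cam"]);return T[:3,3],T[:3,:3]@d
def Ttool(st):
    from scipy.spatial.transform import Rotation as Ro
    q=st["orientation"];T=np.eye(4);T[:3,:3]=Ro.from_quat([q[1],q[2],q[3],q[0]]).as_matrix();T[:3,3]=st["tool_pos"];return T
def atz(c,uv,z,st=None):
    o,d=ray(c,uv,st);return o+d*(z-o[2])/d[2]
def proj(c,p,st=None):
    K=np.array(c["K"]);p=np.array(p,float).reshape(-1,3)
    if "rvec" in c: R=cv2.Rodrigues(np.array(c["rvec"],float))[0];q=p@R.T+np.array(c["tvec"]).ravel()
    else:
        T=np.linalg.inv(Ttool(st)@np.array(c["T_tool_cam"]));q=p@T[:3,:3].T+T[:3,3]
    q=q@K.T;return q[:,:2]/q[:,2:]
def save(c,n): cv2.imwrite("pics/"+n,cv2.cvtColor(c["frame"],cv2.COLOR_RGB2BGR))
E
python3 - <<'E'
from h import *
np.set_printoptions(precision=3,suppress=True)
s=state();print(s["tool_pos"],s["orientation"],s["grip_width"])
for n in("side","top","wrist"):
    s=state();c=capture(n);save(c,n+"0.png")
    o,d=ray(c,(256,192),s);print(n,o,d)
    for q in("tray","paint_jar","tin","block","fish","glue","glitter"):
        a=tip_of(n,q)[:2];b=recognise(n,q)[:2]
        print(q,[(np.round(x["at"]),round(x["confidence"],2),atz(c,x["at"],0 if q not in("paint_jar","tin") else .008,s)[:2]) for x in a],[(np.round(x["box"]),round(x["confidence"],2)) for x in b])
E
```

```text
pics
[ 0.169 -0.497  0.404] [-0.     0.987  0.163  0.   ] 0.08554595220620673
side [0.504 0.93  0.613] [ 0.008 -0.855 -0.518]
tray [(array([254., 249.]), 0.91, array([0.519, 0.177]))] [(array([199., 204., 309., 305.]), 0.69)]
paint_jar [(array([277., 277.]), 0.79, array([0.468, 0.283]))] [(array([256., 229., 298., 289.]), 0.59)]
tin [] [(array([258., 193., 288., 228.]), 0.61)]
block [(array([275., 155.]), 0.5, array([ 0.449, -0.324])), (array([232., 177.]), 0.42, array([ 0.588, -0.171]))] [(array([268., 145., 274., 158.]), 0.45)]
fish [] [(array([226., 171., 239., 185.]), 0.74)]
glue [(array([280., 177.]), 0.58, array([ 0.441, -0.171]))] [(array([272., 130., 289., 184.]), 0.62)]
glitter [(array([228., 158.]), 0.6, array([ 0.611, -0.309])), (array([252., 248.]), 0.45, array([0.523, 0.176]))] []
top [ 0.473 -0.001  1.191] [ 0.032  0.002 -0.999]
tray [(array([201., 190.]), 0.71, array([0.515, 0.175]))] [(array([146., 156., 255., 226.]), 0.63), (array([349., 151., 373., 170.]), 0.52)]
paint_jar [(array([166., 202.]), 0.92, array([0.472, 0.283]))] [(array([145., 191., 180., 219.]), 0.94)]
tin [(array([238., 206.]), 0.85, array([0.466, 0.058]))] [(array([222., 196., 251., 219.]), 0.64)]
block [(array([359., 217.]), 0.84, array([ 0.443, -0.325])), (array([308., 217.]), 0.36, array([ 0.439, -0.163]))] [(array([346., 210., 375., 230.]), 0.94), (array([144., 188., 182., 221.]), 0.68)]
fish [(array([310., 170.]), 0.81, array([ 0.587, -0.168]))] [(array([351., 150., 374., 169.]), 0.29)]
glue [(array([311., 216.]), 0.83, array([ 0.442, -0.173]))] [(array([302., 213., 319., 224.]), 0.77), (array([350., 150., 377., 171.]), 0.49)]
glitter [(array([359., 162.]), 0.63, array([ 0.616, -0.321]))] [(array([349., 150., 372., 168.]), 0.82)]
wrist [ 0.246 -0.471  0.372] [-0.28  -0.092 -0.956]
tray [] []
paint_jar [] []
tin [] []
block [] []
fish [] []
glue [] []
glitter [] []
```

Run:
```python
import cv2
a=cv2.imread("pics/top0.png")[135:240,135:395];cv2.imwrite("pics/a.png",cv2.resize(a,(780,315),interpolation=cv2.INTER_CUBIC))
a=cv2.imread("pics/side0.png")[90:320,170:340];cv2.imwrite("pics/b.png",cv2.resize(a,(442,598),interpolation=cv2.INTER_CUBIC))
```

```text
(no output)
```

View pics/a.png

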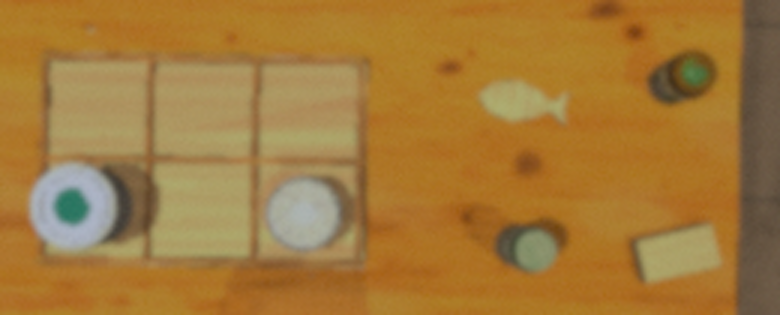

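View pics/b.png

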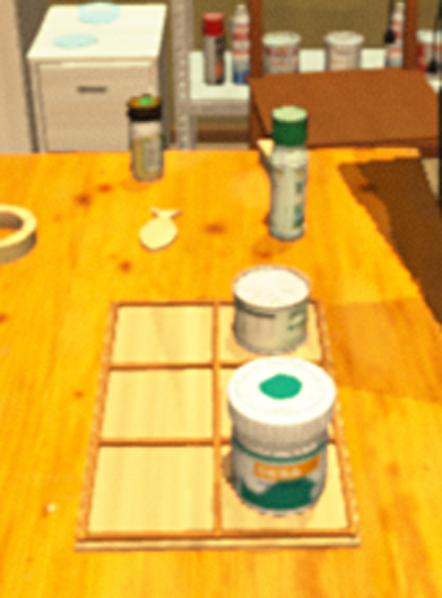

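```bash
python3 - <<'E'
from h import *
np.set_printoptions(precision=4,suppress=True)
c=capture("top")
P=lambda u,v,z:atz(c,(u/3+135-.33,v/3+135-.33),z)[:2]
loc=[(55,0),(-55,0),(55,108),(-55,108),(55,-108),(-55,-108),(168,108),(-168,108),(-168,-108),(-168,0),(168,0)]
# (y,x) mm
px=[(152,158),(257,160),(152,59),(257,61),(147,260),(254,261),(47,57),(366,62),(361,263),(363,161),(45,157)]
L=np.array([(x,y) for y,x in loc])/1000;W=np.array([P(u,v,.014) for u,v in px])
lm,wm=L.mean(0),W.mean(0);l=L-lm;w=W-wm
a=np.arctan2((l[:,0]*w[:,1]-l[:,1]*w[:,0]).sum(),(l*w).sum());R=np.array([[np.cos(a),-np.sin(a)],[np.sin(a),np.cos(a)]])
t=wm-R@lm;print("tray",t,a,"res mm",1000*np.abs(W-(L@R.T+t)).max(0))
for n,x,y in(("front",-52.5,0),("BL",52.5,110),("BR",52.5,-110)):print(n,R@np.array([x,y])/1000+t)
b=[P(u,v,.03) for u,v in((634,240),(712,222),(722,262),(643,283))];print("block",b,np.mean(b,0))
print("fish nose/tail",P(478,97,.006),P(568,106,.006),"body",P(512,100,.006))
print("glue",P(538,249,.153),"glit",P(693,74,.105),"jar",P(73,206,.103),"tin",P(304,213,.066))
E
python3 -c "
import cv2
a=cv2.imread('pics/side0.png');b=cv2.imread('pics/top0.png');import numpy as np
cv2.imwrite('pics/ab.png',cv2.resize(np.hstack([a,b]),(800,300)))"
```

```text
tray [0.5195 0.169 ] 0.01289694867433071 res mm [4.019  3.2685]
front [0.467  0.1684]
BL [0.5706 0.2797]
BR [0.5734 0.0597]
block [array([ 0.4488, -0.2765]), array([ 0.4694, -0.3561]), array([ 0.4288, -0.367 ]), array([ 0.4052, -0.2866])] [ 0.4381 -0.3215]
fish nose/tail [ 0.5937 -0.1157] [ 0.5868 -0.2103] body [ 0.5915 -0.1515]
glue [ 0.4408 -0.1597] glit [ 0.6114 -0.3125] jar [0.4683 0.2798] tin [0.4674 0.06  ]
```

View pics/ab.png

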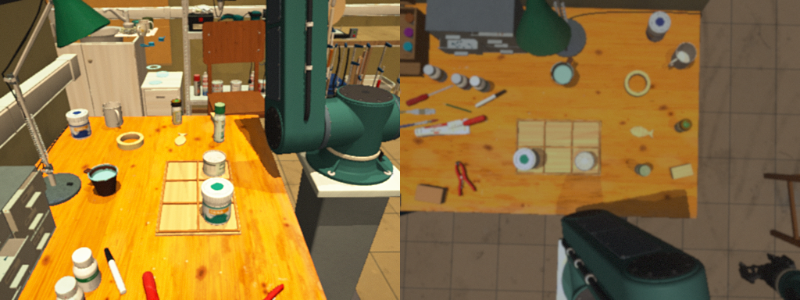

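Request:
send_rows(increments=[{"fingers": 1,"dx": 1,"dy": 0,"dz": 0,"turn": -0.238},{"fingers": 1,"dx": 1,"dy": 0,"dz": 0,"turn": -0.238},{"fingers": 1,"dx": 1,"dy": 0,"dz": 0,"turn": -0.238},{"fingers": 1,"dx": 1,"dy": 0,"dz": 0,"turn": -0.238},{"fingers": 1,"dx": 1,"dy": 0,"dz": 0,"turn": -0.238},{"fingers": 1,"dx": 1,"dy": 0,"dz": 0,"turn": -0.238},{"fingers": 1,"dx": 1,"dy": 0,"dz": 0,"turn": -0.238},{"fingers": 1,"dx": 1,"dy": 0,"dz": 0,"turn": -0.238},{"fingers": 1,"dx": 1,"dy": 0,"dz": 0,"turn": -0.238},{"fingers": 1,"dx": 1,"dy": 0,"dz": 0,"turn": -0.238}])

```text
clock: 3.3
tool_pos: [0.2448, -0.4713, 0.4047]
orientation: [-0.0, 0.61, 0.792, 0.0]
contact_force: [0.2, -0.3, 0.1]
grip_width: 0.0852
grasp_force: 0.0
```

Request:
send_rows(increments=[{"fingers": 1,"dx": 0.4,"dy": 0.94,"dz": 0,"turn": 0},{"fingers": 1,"dx": 0.4,"dy": 0.94,"dz": 0,"turn": 0},{"fingers": 1,"dx": 0.4,"dy": 0.94,"dz": 0,"turn": 0},{"fingers": 1,"dx": 0.4,"dy": 0.94,"dz": 0,"turn": 0},{"fingers": 1,"dx": 0.4,"dy": 0.94,"dz": 0,"turn": 0},{"fingers": 1,"dx": 0.4,"dy": 0.94,"dz": 0,"turn": 0},{"fingers": 1,"dx": 0.4,"dy": 0.94,"dz": 0,"turn": 0},{"fingers": 1,"dx": 0.4,"dy": 0.94,"dz": 0,"turn": 0},{"fingers": 1,"dx": 0.4,"dy": 0.94,"dz": 0,"turn": 0},{"fingers": 1,"dx": 0.4,"dy": 0.94,"dz": 0,"turn": 0}])

```text
clock: 4.3
tool_pos: [0.3095, -0.4216, 0.4047]
orientation: [-0.0, 0.613, 0.79, 0.0]
contact_force: [0.0, -0.5, 0.2]
grip_width: 0.085
grasp_force: 0.0
```

Request:
send_rows(increments=[{"fingers": 1,"dx": 0.4,"dy": 0.94,"dz": 0.3,"turn": 0},{"fingers": 1,"dx": 0.4,"dy": 0.94,"dz": 0.3,"turn": 0},{"fingers": 1,"dx": 0.4,"dy": 0.94,"dz": 0.3,"turn": 0},{"fingers": 1,"dx": 0.4,"dy": 0.94,"dz": 0.3,"turn": 0},{"fingers": 1,"dx": 0.4,"dy": 0.94,"dz": 0.3,"turn": 0},{"fingers": 1,"dx": 0.4,"dy": 0.94,"dz": 0.3,"turn": 0},{"fingers": 1,"dx": 0.4,"dy": 0.94,"dz": 0.3,"turn": 0},{"fingers": 1,"dx": 0.4,"dy": 0.94,"dz": 0.3,"turn": 0},{"fingers": 1,"dx": 0.4,"dy": 0.94,"dz": 0.3,"turn": 0},{"fingers": 1,"dx": 0.4,"dy": 0.94,"dz": 0.3,"turn": 0}])

```text
clock: 5.3
tool_pos: [0.3743, -0.3719, 0.3807]
orientation: [0.0, 0.613, 0.79, -0.0]
contact_force: [-0.2, -0.9, 0.4]
grip_width: 0.0852
grasp_force: 0.0
```

Request:
send_rows(increments=[{"fingers": 1,"dx": 0.4,"dy": 0.94,"dz": 0.3,"turn": 0},{"fingers": 1,"dx": 0.4,"dy": 0.94,"dz": 0.3,"turn": 0},{"fingers": 1,"dx": 0.4,"dy": 0.94,"dz": 0.3,"turn": 0},{"fingers": 1,"dx": 0.4,"dy": 0.94,"dz": 0.3,"turn": 0},{"fingers": 1,"dx": 0.4,"dy": 0.94,"dz": 0.3,"turn": 0},{"fingers": 1,"dx": 0.4,"dy": 0.94,"dz": 0.3,"turn": 0},{"fingers": 1,"dx": 0.4,"dy": 0.94,"dz": 0.3,"turn": 0},{"fingers": 1,"dx": 0.4,"dy": 0.94,"dz": 0.3,"turn": 0},{"fingers": 1,"dx": 0.4,"dy": 0.94,"dz": 0.3,"turn": 0},{"fingers": 1,"dx": 0.4,"dy": 0.94,"dz": 0.3,"turn": 0}])

```text
clock: 6.3
tool_pos: [0.4391, -0.3221, 0.3567]
orientation: [0.0, 0.613, 0.79, -0.0]
contact_force: [0.1, 0.9, -0.4]
grip_width: 0.0856
grasp_force: 0.0
```

Run:
```python
from h import *
np.set_printoptions(precision=4,suppress=True)
s=state();c=capture("wrist");save(c,"w1.png")
for q in("block",):
    for x in tip_of("wrist",q)[:2]:print(x,atz(c,x["at"],0,s))
    for x in recognise("wrist",q)[:2]:print(x)
print(c["K"][0][0],c["T_tool_cam"])
T=Ttool(s);g=T@np.array([0,0,.3267,1]);print(g,proj(c,g[:3],s))
```

```text
{'at': [256.7, 175.0], 'confidence': 0.89} [ 0.4391 -0.3213  0.    ]
{'box': [235.1, 141.6, 277.0, 220.1], 'confidence': 0.72}
295.7151867400828 [[ 0.0004 -0.9491 -0.3148  0.0809]
 [ 1.      0.0004  0.0001  0.0003]
 [-0.     -0.3148  0.9491  0.0324]
 [ 0.      0.      0.      1.    ]]
[ 0.4392 -0.3221  0.03    1.    ] [[256.5291 182.7379]]
```

View pics/w1.png

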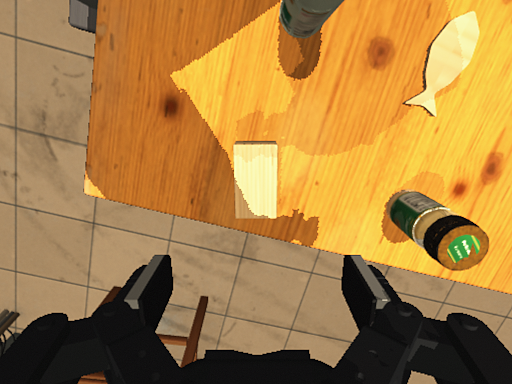

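Request:
send_rows(increments=[{"fingers": 1,"dx": 0,"dy": 0,"dz": 1,"turn": 0},{"fingers": 1,"dx": 0,"dy": 0,"dz": 1,"turn": 0},{"fingers": 1,"dx": 0,"dy": 0,"dz": 1,"turn": 0},{"fingers": 1,"dx": 0,"dy": 0,"dz": 1,"turn": 0},{"fingers": 1,"dx": 0,"dy": 0,"dz": 1,"turn": 0},{"fingers": 1,"dx": 0,"dy": 0,"dz": 1,"turn": 0},{"fingers": 1,"dx": 0,"dy": 0,"dz": 1,"turn": 0},{"fingers": 1,"dx": 0,"dy": 0,"dz": 1,"turn": 0},{"fingers": 1,"dx": 0,"dy": 0,"dz": 1,"turn": 0},{"fingers": 1,"dx": 0,"dy": 0,"dz": 1,"turn": 0}])

```text
clock: 7.45
tool_pos: [0.4393, -0.322, 0.2768]
orientation: [0.0, 0.612, 0.79, 0.0]
contact_force: [0.0, 0.5, 0.3]
grip_width: 0.0856
grasp_force: 0.0
```

Request:
send_rows(increments=[{"fingers": 1,"dx": 0,"dy": 0,"dz": 0.3,"turn": 0},{"fingers": 1,"dx": 0,"dy": 0,"dz": 0.6,"turn": 0},{"fingers": 1,"dx": 0,"dy": 0,"dz": 0.8,"turn": 0},{"fingers": 1,"dx": 0,"dy": 0,"dz": 1,"turn": 0},{"fingers": 1,"dx": 0,"dy": 0,"dz": 1,"turn": 0},{"fingers": 1,"dx": 0,"dy": 0,"dz": 1,"turn": 0},{"fingers": 1,"dx": 0,"dy": 0,"dz": 1,"turn": 0},{"fingers": 1,"dx": 0,"dy": 0,"dz": 1,"turn": 0},{"fingers": 1,"dx": 0,"dy": 0,"dz": 1,"turn": 0},{"fingers": 1,"dx": 0,"dy": 0,"dz": 1,"turn": 0}])

```text
clock: 8.45
tool_pos: [0.4393, -0.322, 0.197]
orientation: [0.0, 0.612, 0.79, -0.0]
contact_force: [0.2, 0.3, 0.8]
grip_width: 0.0853
grasp_force: 0.0
```

Request:
send_rows(increments=[{"fingers": 1,"dx": 0,"dy": 0,"dz": 0.15,"turn": 0},{"fingers": 1,"dx": 0,"dy": 0,"dz": 0.15,"turn": 0},{"fingers": 0,"dx": 0,"dy": 0,"dz": 0.15,"turn": 0},{"fingers": -1,"dx": 0,"dy": 0,"dz": 0.15,"turn": 0},{"fingers": -1,"dx": 0,"dy": 0,"dz": 0.15,"turn": 0},{"fingers": -1,"dx": 0,"dy": 0,"dz": 0.15,"turn": 0},{"fingers": -1,"dx": 0,"dy": 0,"dz": 0.15,"turn": 0},{"fingers": -1,"dx": 0,"dy": 0,"dz": 0.15,"turn": 0},{"fingers": -1,"dx": 0,"dy": 0,"dz": 0.15,"turn": 0},{"fingers": -1,"dx": 0,"dy": 0,"dz": 0.15,"turn": 0}])

```text
clock: 9.45
tool_pos: [0.4393, -0.3221, 0.1851]
orientation: [0.0, 0.612, 0.79, -0.0]
contact_force: [-1.2, 1.4, 6.1]
grip_width: 0.0438
grasp_force: 61.8
```

Request:
send_rows(increments=[{"fingers": -1,"dx": 0,"dy": 0,"dz": -0.4,"turn": 0},{"fingers": -1,"dx": 0,"dy": 0.4,"dz": -1,"turn": 0.038},{"fingers": -1,"dx": 0,"dy": 1,"dz": -1,"turn": 0.038},{"fingers": -1,"dx": 0,"dy": 1,"dz": -1,"turn": 0.038},{"fingers": -1,"dx": 0,"dy": 1,"dz": -1,"turn": 0.038},{"fingers": -1,"dx": 0,"dy": 1,"dz": -1,"turn": 0.038},{"fingers": -1,"dx": 0,"dy": 1,"dz": -1,"turn": 0.038},{"fingers": -1,"dx": 0,"dy": 1,"dz": -1,"turn": 0.038},{"fingers": -1,"dx": 0,"dy": 1,"dz": -1,"turn": 0.038},{"fingers": -1,"dx": 0,"dy": 1,"dz": -1,"turn": 0.038}])

```text
clock: 10.45
tool_pos: [0.5164, -0.3022, 0.2647]
orientation: [-0.0, 0.702, 0.712, 0.0]
contact_force: [-0.6, -0.4, -0.5]
grip_width: 0.0434
grasp_force: 61.5
```

Request:
send_rows(increments=[{"fingers": -1,"dx": 1,"dy": 0.4,"dz": -0.5,"turn": 0},{"fingers": -1,"dx": 1,"dy": 0.4,"dz": -0.5,"turn": 0},{"fingers": -1,"dx": 1,"dy": 0.4,"dz": -0.5,"turn": 0},{"fingers": -1,"dx": 1,"dy": 0.4,"dz": -0.5,"turn": 0},{"fingers": -1,"dx": 1,"dy": 0.4,"dz": -0.5,"turn": 0},{"fingers": -1,"dx": 1,"dy": 0.4,"dz": -0.5,"turn": 0},{"fingers": -1,"dx": 1,"dy": 0.4,"dz": -0.5,"turn": 0},{"fingers": -1,"dx": 1,"dy": 0.4,"dz": -0.5,"turn": 0},{"fingers": -1,"dx": 1,"dy": 0.4,"dz": -0.5,"turn": 0},{"fingers": -1,"dx": 1,"dy": 0.4,"dz": -0.5,"turn": 0}])

```text
clock: 11.45
tool_pos: [0.5476, -0.2217, 0.3046]
orientation: [-0.0, 0.702, 0.712, -0.0]
contact_force: [-0.0, 1.0, -0.7]
grip_width: 0.0436
grasp_force: 61.5
```

Request:
send_rows(increments=[{"fingers": -1,"dx": 1,"dy": 0,"dz": 0,"turn": 0},{"fingers": -1,"dx": 1,"dy": 0,"dz": 0,"turn": 0},{"fingers": -1,"dx": 1,"dy": 0,"dz": 0,"turn": 0},{"fingers": -1,"dx": 1,"dy": 0,"dz": 0,"turn": 0},{"fingers": -1,"dx": 1,"dy": 0,"dz": 0,"turn": 0},{"fingers": -1,"dx": 1,"dy": 0,"dz": 0,"turn": 0},{"fingers": -1,"dx": 1,"dy": 0,"dz": 0,"turn": 0},{"fingers": -1,"dx": 1,"dy": 0,"dz": 0,"turn": 0},{"fingers": -1,"dx": 1,"dy": 0,"dz": 0,"turn": 0},{"fingers": -1,"dx": 1,"dy": 0,"dz": 0,"turn": 0}])

```text
clock: 12.45
tool_pos: [0.5465, -0.1417, 0.3046]
orientation: [-0.0, 0.702, 0.712, -0.0]
contact_force: [0.1, 0.6, -0.4]
grip_width: 0.0435
grasp_force: 61.5
```

Request:
send_rows(increments=[{"fingers": -1,"dx": 1,"dy": 0,"dz": 0,"turn": 0},{"fingers": -1,"dx": 1,"dy": 0,"dz": 0,"turn": 0},{"fingers": -1,"dx": 1,"dy": 0,"dz": 0,"turn": 0},{"fingers": -1,"dx": 1,"dy": 0,"dz": 0,"turn": 0},{"fingers": -1,"dx": 1,"dy": 0,"dz": 0,"turn": 0},{"fingers": -1,"dx": 1,"dy": 0,"dz": 0,"turn": 0},{"fingers": -1,"dx": 1,"dy": 0,"dz": 0,"turn": 0},{"fingers": -1,"dx": 1,"dy": 0,"dz": 0,"turn": 0},{"fingers": -1,"dx": 1,"dy": 0,"dz": 0,"turn": 0},{"fingers": -1,"dx": 1,"dy": 0,"dz": 0,"turn": 0}])

```text
clock: 13.45
tool_pos: [0.5454, -0.0618, 0.3047]
orientation: [0.0, 0.702, 0.712, -0.0]
contact_force: [0.7, -0.3, -1.6]
grip_width: 0.0437
grasp_force: 61.5
```

Request:
send_rows(increments=[{"fingers": -1,"dx": 1,"dy": 0,"dz": 0,"turn": 0},{"fingers": -1,"dx": 1,"dy": 0,"dz": 0,"turn": 0},{"fingers": -1,"dx": 1,"dy": 0,"dz": 0,"turn": 0},{"fingers": -1,"dx": 1,"dy": 0,"dz": 0,"turn": 0},{"fingers": -1,"dx": 1,"dy": 0,"dz": 0,"turn": 0},{"fingers": -1,"dx": 1,"dy": 0,"dz": 0,"turn": 0},{"fingers": -1,"dx": 1,"dy": 0,"dz": 0,"turn": 0},{"fingers": -1,"dx": 1,"dy": 0,"dz": 0,"turn": 0},{"fingers": -1,"dx": 1,"dy": 0,"dz": 0,"turn": 0},{"fingers": -1,"dx": 1,"dy": 0,"dz": 0,"turn": 0}])

```text
clock: 14.45
tool_pos: [0.5444, 0.0183, 0.3047]
orientation: [-0.0, 0.702, 0.712, -0.0]
contact_force: [-0.6, -0.2, 0.2]
grip_width: 0.0439
grasp_force: 61.5
```

Request:
send_rows(increments=[{"fingers": -1,"dx": 1,"dy": -0.5,"dz": 0,"turn": 0},{"fingers": -1,"dx": 1,"dy": -0.5,"dz": 0,"turn": 0},{"fingers": -1,"dx": 1,"dy": -0.5,"dz": 0,"turn": 0},{"fingers": -1,"dx": 1,"dy": -0.5,"dz": 0,"turn": 0},{"fingers": -1,"dx": 1,"dy": -0.5,"dz": 0,"turn": 0},{"fingers": -1,"dx": 1,"dy": -0.5,"dz": 0,"turn": 0},{"fingers": -1,"dx": 1,"dy": -0.5,"dz": 0,"turn": 0},{"fingers": -1,"dx": 1,"dy": -0.5,"dz": 0,"turn": 0},{"fingers": -1,"dx": 1,"dy": -0.5,"dz": 0,"turn": 0},{"fingers": -1,"dx": 1,"dy": -0.5,"dz": 0,"turn": 0}])

```text
clock: 15.45
tool_pos: [0.5033, 0.0977, 0.3046]
orientation: [-0.0, 0.702, 0.712, -0.0]
contact_force: [0.4, 0.7, 0.0]
grip_width: 0.0439
grasp_force: 61.5
```

Run:
```python
from h import *
np.set_printoptions(precision=4,suppress=True)
s=state();c=capture("wrist");save(c,"w2.png");print(s["tool_pos"],s["grip_width"])
for q,z in(("tray",0),("paint_jar",.008),("tin",.008)):
    for x in tip_of("wrist",q)[:2]:print(q,x,atz(c,x["at"],z,s))
```

```text
[0.5033 0.0977 0.3046] 0.04389402071856382
tray {'at': [275.8, 108.4], 'confidence': 0.63} [0.5193 0.1719 0.    ]
tin {'at': [219.0, 220.6], 'confidence': 0.58} [0.4675 0.0677 0.008 ]
```

View pics/w2.png

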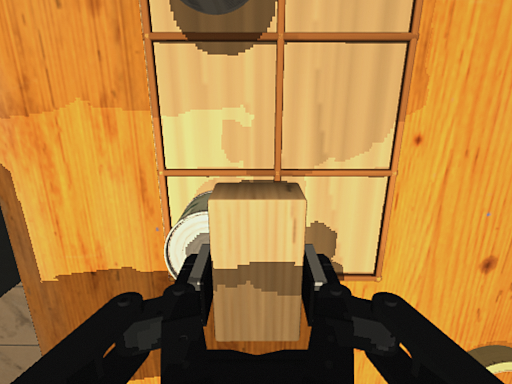

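Run:
```python
from h import *
np.set_printoptions(precision=4,suppress=True)
s=state();c=capture("wrist")
px=[(280,36),(278,172),(151,36),(164,172),(415,36),(393,173),(380,277)]
L=np.array([(0,55),(0,-55),(-108,55),(-108,-55),(108,55),(108,-55),(108,-168)])/1000
W=np.array([atz(c,p,.014,s)[:2] for p in px])
lm,wm=L.mean(0),W.mean(0);l=L-lm;w=W-wm
a=np.arctan2((l[:,0]*w[:,1]-l[:,1]*w[:,0]).sum(),(l*w).sum());R=np.array([[np.cos(a),-np.sin(a)],[np.sin(a),np.cos(a)]])
t=wm-R@lm;print("tray",t,a,"res mm",1000*(W-(L@R.T+t)))
for n,x,y in(("front",-52.5,0),("BL",52.5,110),("BR",52.5,-110)):print(n,R@np.array([x,y])/1000+t)
T=Ttool(s)
for p in((.04,-.0225,.155),(.04,.0225,.155),(.04,-.0225,.185),(-.04,-.0225,.155)):print(p,proj(c,(T@np.array(p+(1,)))[:3],s))
```

```text
tray [0.5215 0.1729] 0.013107081442101626 res mm [[-1.0048 -1.4657]
 [-0.0373  0.1635]
 [ 6.5564 -1.4657]
 [ 6.0493  0.1422]
 [-3.8957 -1.3999]
 [-5.0852 -0.7168]
 [-2.5827  4.7424]]
front [0.469  0.1722]
BL [0.5726 0.2836]
BR [0.5754 0.0636]
(0.04, -0.0225, 0.155) [[204.6487 198.7825]]
(0.04, 0.0225, 0.155) [[307.6013 198.8212]]
(0.04, -0.0225, 0.185) [[214.0754 180.9576]]
(-0.04, -0.0225, 0.155) [[213.104  344.0679]]
```

Request:
send_rows(increments=[{"fingers": -1,"dx": 0.93,"dy": -0.41,"dz": 0,"turn": 0},{"fingers": -1,"dx": 0.93,"dy": -0.41,"dz": 0,"turn": 0},{"fingers": -1,"dx": 0.93,"dy": -0.41,"dz": 0,"turn": 0},{"fingers": -1,"dx": 0.93,"dy": -0.41,"dz": 0.2,"turn": 0},{"fingers": -1,"dx": 0.93,"dy": -0.41,"dz": 0.5,"turn": 0},{"fingers": -1,"dx": 0.93,"dy": -0.41,"dz": 0.8,"turn": 0},{"fingers": -1,"dx": 0.93,"dy": -0.41,"dz": 1,"turn": 0},{"fingers": -1,"dx": 0.93,"dy": -0.41,"dz": 1,"turn": 0},{"fingers": -1,"dx": 0.93,"dy": -0.41,"dz": 1,"turn": 0},{"fingers": -1,"dx": 0.93,"dy": -0.41,"dz": 1,"turn": 0}])

```text
clock: 16.7
tool_pos: [0.4699, 0.1717, 0.2256]
orientation: [0.0, 0.702, 0.712, 0.001]
contact_force: [0.7, 0.3, -0.5]
grip_width: 0.0436
grasp_force: 61.5
```

Request:
send_rows(increments=[{"fingers": -1,"dx": 0,"dy": 0,"dz": 0.1,"turn": 0},{"fingers": -1,"dx": 0,"dy": 0,"dz": 0.2,"turn": 0},{"fingers": -1,"dx": 0,"dy": 0,"dz": 0.25,"turn": 0},{"fingers": -1,"dx": 0,"dy": 0,"dz": 0.3,"turn": 0},{"fingers": -1,"dx": 0,"dy": 0,"dz": 0.34,"turn": 0},{"fingers": -1,"dx": 0,"dy": 0,"dz": 0.37,"turn": 0},{"fingers": -1,"dx": 0,"dy": 0,"dz": 0.37,"turn": 0},{"fingers": -1,"dx": 0,"dy": 0,"dz": 0.37,"turn": 0},{"fingers": -1,"dx": 0,"dy": 0,"dz": 0.37,"turn": 0},{"fingers": -1,"dx": 0,"dy": 0,"dz": 0.37,"turn": 0}])

```text
clock: 17.7
tool_pos: [0.4695, 0.1718, 0.1952]
orientation: [0.0, 0.702, 0.712, 0.0]
contact_force: [0.0, -0.6, -0.3]
grip_width: 0.044
grasp_force: 61.5
```

Request:
send_rows(increments=[{"fingers": -1,"dx": 0,"dy": 0,"dz": 0.015,"turn": 0},{"fingers": -1,"dx": 0,"dy": 0,"dz": 0.03,"turn": 0},{"fingers": -1,"dx": 0,"dy": 0,"dz": 0.03,"turn": 0},{"fingers": 0.4,"dx": 0,"dy": 0,"dz": 0.03,"turn": 0},{"fingers": 0.4,"dx": 0,"dy": 0,"dz": 0.03,"turn": 0},{"fingers": 0.4,"dx": 0,"dy": 0,"dz": 0.03,"turn": 0},{"fingers": 0.4,"dx": 0,"dy": 0,"dz": 0.03,"turn": 0},{"fingers": 0.4,"dx": 0,"dy": 0,"dz": 0.03,"turn": 0},{"fingers": 0.4,"dx": 0,"dy": 0,"dz": 0.03,"turn": 0},{"fingers": 0.4,"dx": 0,"dy": 0,"dz": 0.03,"turn": 0}])

```text
clock: 18.7
tool_pos: [0.4694, 0.1718, 0.1927]
orientation: [-0.0, 0.702, 0.712, -0.0]
contact_force: [-0.7, 0.9, -0.3]
grip_width: 0.0599
grasp_force: 0.0
```

Request:
send_rows(increments=[{"fingers": 0.4,"dx": 0,"dy": 0,"dz": -0.3,"turn": 0},{"fingers": 0.4,"dx": 0,"dy": 0,"dz": -0.7,"turn": 0},{"fingers": 0.4,"dx": 0,"dy": 0,"dz": -1,"turn": 0},{"fingers": 0.4,"dx": 0,"dy": 0,"dz": -1,"turn": 0},{"fingers": 0.4,"dx": 0,"dy": 0,"dz": -1,"turn": 0},{"fingers": 0.4,"dx": 0,"dy": 0,"dz": -1,"turn": 0},{"fingers": 0.4,"dx": 0,"dy": 0,"dz": -1,"turn": 0},{"fingers": 0.4,"dx": 0,"dy": 0,"dz": -1,"turn": 0},{"fingers": 0.4,"dx": 0,"dy": 0,"dz": -1,"turn": 0},{"fingers": 0.4,"dx": 0,"dy": 0,"dz": -1,"turn": 0}])

```text
clock: 19.7
tool_pos: [0.4694, 0.1718, 0.2725]
orientation: [-0.0, 0.702, 0.712, -0.0]
contact_force: [-1.4, -0.3, -0.2]
grip_width: 0.0597
grasp_force: 0.0
```

Request:
send_rows(increments=[{"fingers": 1,"dx": -1,"dy": 0.8,"dz": -0.5,"turn": 0},{"fingers": 1,"dx": -1,"dy": 0.8,"dz": -0.5,"turn": 0},{"fingers": 1,"dx": -1,"dy": 0.8,"dz": -0.5,"turn": 0},{"fingers": 1,"dx": -1,"dy": 0.8,"dz": -0.5,"turn": 0},{"fingers": 1,"dx": -1,"dy": 0.8,"dz": -0.5,"turn": 0},{"fingers": 1,"dx": -1,"dy": 0.8,"dz": -0.5,"turn": 0},{"fingers": 1,"dx": -1,"dy": 0.8,"dz": -0.5,"turn": 0},{"fingers": 1,"dx": -1,"dy": 0.8,"dz": -0.5,"turn": 0},{"fingers": 1,"dx": -1,"dy": 0.8,"dz": -0.5,"turn": 0},{"fingers": 1,"dx": -1,"dy": 0.8,"dz": -0.5,"turn": 0}])

```text
clock: 20.7
tool_pos: [0.5344, 0.0928, 0.3127]
orientation: [-0.0, 0.702, 0.712, -0.0]
contact_force: [0.7, 0.3, 0.7]
grip_width: 0.0854
grasp_force: 0.0
```

Run:
```python
from h import *
np.set_printoptions(precision=4,suppress=True)
s=state();c=capture("wrist");save(c,"w3.png");print(s["tool_pos"],s["grip_width"])
for q,z in(("tray",0),("paint_jar",.008),("tin",.008),("block",.008)):
    for x in tip_of("wrist",q)[:2]:print(q,x,atz(c,x["at"],z,s))
```

```text
[0.5344 0.0928 0.3127] 0.08542244611808529
tray {'at': [242.8, 103.5], 'confidence': 0.81} [0.5209 0.1707 0.    ]
tray {'at': [182.4, 99.1], 'confidence': 0.39} [0.4666 0.1737 0.    ]
tin {'at': [190.9, 216.6], 'confidence': 0.92} [0.4698 0.0633 0.008 ]
block {'at': [186.2, 101.1], 'confidence': 0.59} [0.4718 0.172  0.008 ]
```

View pics/w3.png

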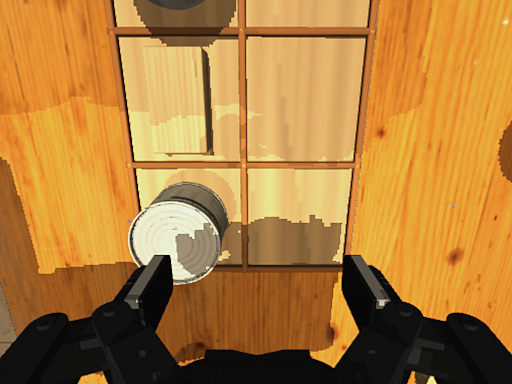

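```bash
cat >> h.py <<'E'
def fit(L,W):
    L=np.array(L,float);W=np.array(W);lm,wm=L.mean(0),W.mean(0);l=L-lm;w=W-wm
    a=np.arctan2((l[:,0]*w[:,1]-l[:,1]*w[:,0]).sum(),(l*w).sum());R=np.array([[np.cos(a),-np.sin(a)],[np.sin(a),np.cos(a)]])
    return wm-R@lm,a,R
E
python3 - <<'E'
from h import *
np.set_printoptions(precision=4,suppress=True)
s=state();c=capture("wrist")
px=[(113,31),(242,31),(372,31),(129,165),(243,165),(356,165),(344,268),(244,268)]
L=np.array([(-105,55),(0,55),(105,55),(-105,-55),(0,-55),(105,-55),(105,-165),(0,-165)])/1000
W=np.array([atz(c,p,.014,s)[:2] for p in px]);t,a,R=fit(L,W);print(t,a,1000*(W-L@R.T-t))
for n,x,y in(("front",-52.5,0),("BL",52.5,110),("BR",52.5,-110)):print(n,R@np.array([x,y])/1000+t)
b=np.array([atz(c,p,.038,s)[:2] for p in((143,47),(203,47),(206,153),(152,153))]);print(b,b.mean(0),1000*R.T@(b.mean(0)-t))
E
```

```text
[0.5212 0.1722] 0.009555206220276238 [[ 2.4638 -1.8422]
 [ 0.5142 -1.4089]
 [-0.6353 -0.9644]
 [ 0.9062 -0.6091]
 [ 0.1724 -0.1595]
 [-1.4746  0.2773]
 [-2.0086  2.5685]
 [ 0.062   2.1383]]
front [0.4687 0.1717]
BL [0.5726 0.2827]
BR [0.5747 0.0627]
[[0.4492 0.2096]
 [0.4935 0.2102]
 [0.4926 0.1317]
 [0.4482 0.1311]] [0.4709 0.1707] [-50.3182  -1.0582]
```

Request:
send_rows(increments=[{"fingers": 1,"dx": -1,"dy": 0.22,"dz": 0,"turn": 0},{"fingers": 1,"dx": -1,"dy": 0.22,"dz": 0,"turn": 0},{"fingers": 1,"dx": -1,"dy": 0.22,"dz": 0,"turn": 0},{"fingers": 1,"dx": -1,"dy": 0.22,"dz": 0,"turn": 0},{"fingers": 1,"dx": -1,"dy": 0.22,"dz": 0,"turn": 0},{"fingers": 1,"dx": -1,"dy": 0.22,"dz": 0,"turn": 0},{"fingers": 1,"dx": -1,"dy": 0.22,"dz": 0,"turn": 0},{"fingers": 1,"dx": -1,"dy": 0.22,"dz": 0,"turn": 0},{"fingers": 1,"dx": -1,"dy": 0.22,"dz": 0,"turn": 0},{"fingers": 1,"dx": -1,"dy": 0.22,"dz": 0,"turn": 0}])

```text
clock: 22.0
tool_pos: [0.5532, 0.013, 0.3127]
orientation: [-0.0, 0.702, 0.712, 0.0]
contact_force: [-0.6, 0.1, 0.0]
grip_width: 0.0855
grasp_force: 0.0
```

Request:
send_rows(increments=[{"fingers": 1,"dx": -1,"dy": 0.22,"dz": 0,"turn": 0},{"fingers": 1,"dx": -1,"dy": 0.22,"dz": 0,"turn": 0},{"fingers": 1,"dx": -1,"dy": 0.22,"dz": 0,"turn": 0},{"fingers": 1,"dx": -1,"dy": 0.22,"dz": 0,"turn": 0},{"fingers": 1,"dx": -1,"dy": 0.22,"dz": 0,"turn": 0},{"fingers": 1,"dx": -1,"dy": 0.22,"dz": 0,"turn": 0},{"fingers": 1,"dx": -1,"dy": 0.22,"dz": 0,"turn": 0},{"fingers": 1,"dx": -1,"dy": 0.22,"dz": 0,"turn": 0},{"fingers": 1,"dx": -1,"dy": 0.22,"dz": 0,"turn": 0},{"fingers": 1,"dx": -1,"dy": 0.22,"dz": 0,"turn": 0}])

```text
clock: 23.0
tool_pos: [0.5719, -0.0667, 0.3127]
orientation: [0.0, 0.702, 0.712, -0.0]
contact_force: [-0.1, -0.9, 0.3]
grip_width: 0.0852
grasp_force: 0.0
```

Request:
send_rows(increments=[{"fingers": 1,"dx": -1,"dy": 0.22,"dz": 0,"turn": 0},{"fingers": 1,"dx": -1,"dy": 0.22,"dz": 0,"turn": 0},{"fingers": 1,"dx": -1,"dy": 0.22,"dz": 0,"turn": 0},{"fingers": 1,"dx": -1,"dy": 0.22,"dz": 0,"turn": 0},{"fingers": 1,"dx": -1,"dy": 0.22,"dz": 0,"turn": 0},{"fingers": 1,"dx": -1,"dy": 0.22,"dz": 0,"turn": 0},{"fingers": 1,"dx": -1,"dy": 0.22,"dz": 0,"turn": 0},{"fingers": 1,"dx": -1,"dy": 0.22,"dz": 0,"turn": 0},{"fingers": 1,"dx": -1,"dy": 0.22,"dz": 0,"turn": 0},{"fingers": 1,"dx": -1,"dy": 0.22,"dz": 0,"turn": 0}])

```text
clock: 24.0
tool_pos: [0.5906, -0.1465, 0.3127]
orientation: [0.0, 0.702, 0.712, 0.0]
contact_force: [0.1, 0.6, 0.2]
grip_width: 0.0855
grasp_force: 0.0
```

Run:
```python
from h import *
np.set_printoptions(precision=4,suppress=True)
s=state();c=capture("wrist");save(c,"w4.png");print(s["tool_pos"],s["orientation"])
for q,z in(("fish",0),("glue",0),("glitter",0)):
    for x in tip_of("wrist",q)[:1]:print(q,x,atz(c,x["at"],z,s))
```

```text
[ 0.5906 -0.1465  0.3127] [0.     0.7022 0.712  0.    ]
fish {'at': [256.0, 202.7], 'confidence': 0.69} [ 0.5903 -0.1633  0.    ]
glue {'at': [110.4, 195.4], 'confidence': 0.79} [ 0.4453 -0.1577  0.    ]
glitter {'at': [275.3, 322.6], 'confidence': 0.88} [ 0.6147 -0.3104  0.    ]
```

View pics/w4.png

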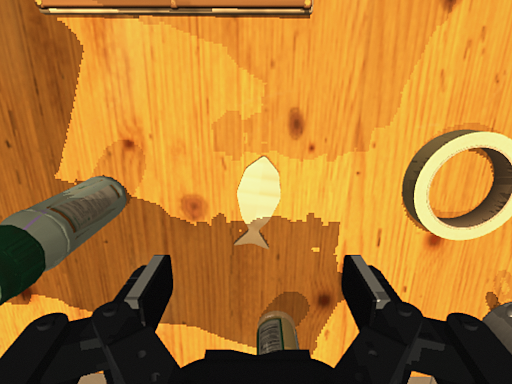

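Run:
```python
from h import *
np.set_printoptions(precision=4,suppress=True)
s=state();c=capture("wrist")
P=lambda *p:atz(c,p,.006,s)[:2]
n,t,l,r=P(264,155),P(251.5,246),P(237,191),P(281,189);d=n-t
print(n,t,np.linalg.norm(d),"yaw",np.degrees(np.arctan2(d[1],d[0])),"ctr",(n+t)/2,"w",l,r,(l+r)/2,np.linalg.norm(l-r))
g=(l+r)/2;u=d/np.linalg.norm(d);print("grip offset along axis",(g-(n+t)/2)@u,(g-(n+t)/2)@[-u[1],u[0]])
```

```text
[ 0.5972 -0.1142] [ 0.5863 -0.2088] 0.09522343803783798 yaw 83.44642049251706 ctr [ 0.5917 -0.1615] w [ 0.5717 -0.1496] [ 0.6143 -0.147 ] [ 0.593  -0.1483] 0.042652903563194615
grip offset along axis 0.013239235033860083 0.00020797384947002036
```

Request:
send_rows(increments=[{"fingers": 0.4,"dx": -0.02,"dy": 0.03,"dz": 1,"turn": 0.02},{"fingers": 0.4,"dx": -0.02,"dy": 0.03,"dz": 1,"turn": 0.02},{"fingers": 0.4,"dx": -0.02,"dy": 0.03,"dz": 1,"turn": 0.02},{"fingers": 0.4,"dx": -0.02,"dy": 0.03,"dz": 1,"turn": 0.02},{"fingers": 0.4,"dx": -0.02,"dy": 0.03,"dz": 1,"turn": 0.02},{"fingers": 0.4,"dx": -0.02,"dy": 0.03,"dz": 1,"turn": 0.02},{"fingers": 0.4,"dx": -0.02,"dy": 0.03,"dz": 1,"turn": 0.02},{"fingers": 0.4,"dx": -0.02,"dy": 0.03,"dz": 1,"turn": 0.02},{"fingers": 0.4,"dx": -0.02,"dy": 0.03,"dz": 1,"turn": 0.02},{"fingers": 0.4,"dx": -0.02,"dy": 0.03,"dz": 1,"turn": 0.02}])

```text
clock: 25.25
tool_pos: [0.593, -0.1481, 0.2328]
orientation: [0.0, 0.746, 0.666, 0.0]
contact_force: [0.4, 0.9, -0.3]
grip_width: 0.0602
grasp_force: 0.0
```

Request:
send_rows(increments=[{"fingers": 0.3,"dx": 0,"dy": 0,"dz": 0.3,"turn": 0},{"fingers": 0.3,"dx": 0,"dy": 0,"dz": 0.5,"turn": 0},{"fingers": 0.3,"dx": 0,"dy": 0,"dz": 0.6,"turn": 0},{"fingers": 0.3,"dx": 0,"dy": 0,"dz": 0.65,"turn": 0},{"fingers": 0.3,"dx": 0,"dy": 0,"dz": 0.65,"turn": 0},{"fingers": 0.3,"dx": 0,"dy": 0,"dz": 0.65,"turn": 0},{"fingers": 0.3,"dx": 0,"dy": 0,"dz": 0.65,"turn": 0},{"fingers": 0.3,"dx": 0,"dy": 0,"dz": 0.65,"turn": 0},{"fingers": 0.3,"dx": 0,"dy": 0,"dz": 0.65,"turn": 0},{"fingers": 0.3,"dx": 0,"dy": 0,"dz": 0.65,"turn": 0}])

```text
clock: 26.25
tool_pos: [0.593, -0.1482, 0.1808]
orientation: [0.0, 0.746, 0.666, 0.0]
contact_force: [0.5, -0.3, -0.2]
grip_width: 0.0552
grasp_force: 0.0
```

Run:
```python
from h import *
s=state();c=capture("wrist");save(c,"w5.png");print(s["tool_pos"],s["contact_force"],s["grip_width"])
```

```text
[ 0.59301815 -0.14817602  0.18081977] [ 0.45588527 -0.28433003 -0.20905799] 0.05515854049310448
```

View pics/w5.png

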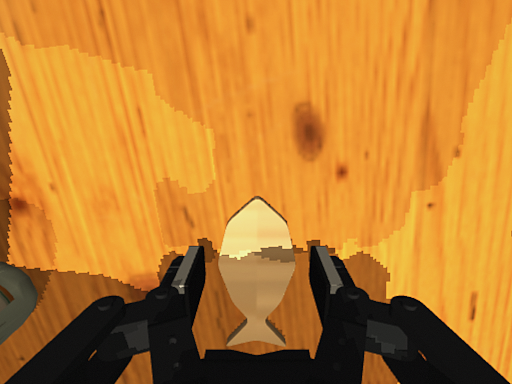

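Request:
send_rows(increments=[{"fingers": 0.3,"dx": 0,"dy": 0,"dz": 0.02,"turn": 0},{"fingers": 0.3,"dx": 0,"dy": 0,"dz": 0.04,"turn": 0},{"fingers": 0.3,"dx": 0,"dy": 0,"dz": 0.06,"turn": 0},{"fingers": 0.3,"dx": 0,"dy": 0,"dz": 0.07,"turn": 0},{"fingers": 0.3,"dx": 0,"dy": 0,"dz": 0.07,"turn": 0},{"fingers": 0.3,"dx": 0,"dy": 0,"dz": 0.07,"turn": 0},{"fingers": 0.3,"dx": 0,"dy": 0,"dz": 0.07,"turn": 0},{"fingers": 0.3,"dx": 0,"dy": 0,"dz": 0.07,"turn": 0},{"fingers": 0.3,"dx": 0,"dy": 0,"dz": 0.07,"turn": 0},{"fingers": 0.3,"dx": 0,"dy": 0,"dz": 0.07,"turn": 0}])

```text
clock: 27.3
tool_pos: [0.593, -0.1482, 0.1751]
orientation: [0.0, 0.746, 0.666, 0.0]
contact_force: [0.4, 0.2, 1.0]
grip_width: 0.0555
grasp_force: 0.0
```

Request:
send_rows(increments=[{"fingers": -1,"dx": 0,"dy": 0,"dz": 0,"turn": 0},{"fingers": -1,"dx": 0,"dy": 0,"dz": 0,"turn": 0},{"fingers": -1,"dx": 0,"dy": 0,"dz": 0,"turn": 0},{"fingers": -1,"dx": 0,"dy": 0,"dz": 0,"turn": 0},{"fingers": -1,"dx": 0,"dy": 0,"dz": 0,"turn": 0},{"fingers": -1,"dx": 0,"dy": 0,"dz": 0,"turn": 0},{"fingers": -1,"dx": 0,"dy": 0,"dz": 0,"turn": 0},{"fingers": -1,"dx": 0,"dy": 0,"dz": 0,"turn": 0},{"fingers": -1,"dx": 0,"dy": 0,"dz": 0,"turn": 0},{"fingers": -1,"dx": 0,"dy": 0,"dz": 0,"turn": 0}])

```text
clock: 28.3
tool_pos: [0.5929, -0.1481, 0.1758]
orientation: [0.0, 0.746, 0.666, 0.0]
contact_force: [-4.0, 1.3, 11.1]
grip_width: 0.0377
grasp_force: 58.9
```

Request:
send_rows(increments=[{"fingers": -1,"dx": 0,"dy": 0,"dz": -0.2,"turn": 0},{"fingers": -1,"dx": 0,"dy": 0,"dz": -0.4,"turn": 0},{"fingers": -1,"dx": 0,"dy": 0,"dz": -0.7,"turn": 0},{"fingers": -1,"dx": 0,"dy": 0,"dz": -1,"turn": 0},{"fingers": -1,"dx": 0,"dy": 0,"dz": -1,"turn": 0},{"fingers": -1,"dx": 0,"dy": 0,"dz": -1,"turn": 0},{"fingers": -1,"dx": 0,"dy": 0,"dz": -1,"turn": 0},{"fingers": -1,"dx": 0,"dy": 0,"dz": -1,"turn": 0},{"fingers": -1,"dx": 0,"dy": 0,"dz": -1,"turn": 0},{"fingers": -1,"dx": 0,"dy": 0,"dz": -1,"turn": 0}])

```text
clock: 29.3
tool_pos: [0.5929, -0.1482, 0.2547]
orientation: [-0.0, 0.746, 0.666, -0.0]
contact_force: [0.1, 0.0, -0.4]
grip_width: 0.0373
grasp_force: 60.0
```

Run:
```python
from h import *
s=state();c=capture("wrist");save(c,"w6.png");print(s["tool_pos"],s["contact_force"],s["grip_width"])
```

```text
[ 0.59294691 -0.14815027  0.2546772 ] [ 0.12798177  0.03638983 -0.38264721] 0.03732112678831924
```

View pics/w6.png

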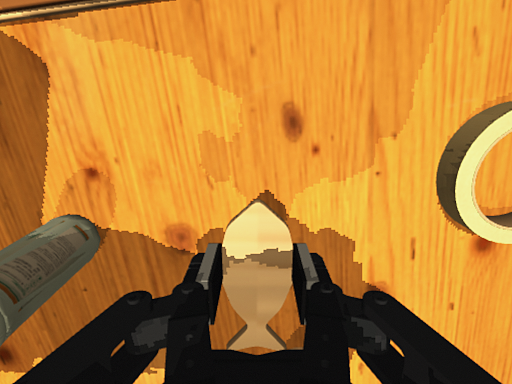

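Request:
send_rows(increments=[{"fingers": -1,"dx": 0.4,"dy": -0.2,"dz": -0.4,"turn": -0.02},{"fingers": -1,"dx": 1,"dy": -0.4,"dz": -0.4,"turn": -0.02},{"fingers": -1,"dx": 1,"dy": -0.4,"dz": -0.4,"turn": -0.02},{"fingers": -1,"dx": 1,"dy": -0.4,"dz": -0.4,"turn": -0.02},{"fingers": -1,"dx": 1,"dy": -0.4,"dz": -0.4,"turn": -0.02},{"fingers": -1,"dx": 1,"dy": -0.4,"dz": -0.4,"turn": -0.02},{"fingers": -1,"dx": 1,"dy": -0.4,"dz": -0.4,"turn": -0.02},{"fingers": -1,"dx": 1,"dy": -0.4,"dz": -0.4,"turn": -0.02},{"fingers": -1,"dx": 1,"dy": -0.4,"dz": -0.4,"turn": -0.02},{"fingers": -1,"dx": 1,"dy": -0.4,"dz": -0.4,"turn": -0.02}])

```text
clock: 30.35
tool_pos: [0.5702, -0.0653, 0.287]
orientation: [-0.0, 0.702, 0.712, -0.0]
contact_force: [-0.3, -1.1, -0.5]
grip_width: 0.0374
grasp_force: 60.2
```

Request:
send_rows(increments=[{"fingers": -1,"dx": 1,"dy": -0.42,"dz": 0,"turn": 0},{"fingers": -1,"dx": 1,"dy": -0.42,"dz": 0,"turn": 0},{"fingers": -1,"dx": 1,"dy": -0.42,"dz": 0,"turn": 0},{"fingers": -1,"dx": 1,"dy": -0.42,"dz": 0,"turn": 0},{"fingers": -1,"dx": 1,"dy": -0.42,"dz": 0,"turn": 0},{"fingers": -1,"dx": 1,"dy": -0.42,"dz": 0,"turn": 0},{"fingers": -1,"dx": 1,"dy": -0.42,"dz": 0,"turn": 0},{"fingers": -1,"dx": 1,"dy": -0.42,"dz": 0,"turn": 0},{"fingers": -1,"dx": 1,"dy": -0.42,"dz": 0,"turn": 0},{"fingers": -1,"dx": 1,"dy": -0.42,"dz": 0,"turn": 0}])

```text
clock: 31.35
tool_pos: [0.5355, 0.0143, 0.287]
orientation: [-0.0, 0.702, 0.712, -0.0]
contact_force: [0.3, -0.0, 1.2]
grip_width: 0.0374
grasp_force: 60.2
```

Request:
send_rows(increments=[{"fingers": -1,"dx": 1,"dy": -0.42,"dz": 0,"turn": 0},{"fingers": -1,"dx": 1,"dy": -0.42,"dz": 0,"turn": 0},{"fingers": -1,"dx": 1,"dy": -0.42,"dz": 0,"turn": 0},{"fingers": -1,"dx": 1,"dy": -0.42,"dz": 0,"turn": 0},{"fingers": -1,"dx": 1,"dy": -0.42,"dz": 0,"turn": 0},{"fingers": -1,"dx": 1,"dy": -0.42,"dz": 0,"turn": 0},{"fingers": -1,"dx": 1,"dy": -0.42,"dz": 0,"turn": 0},{"fingers": -1,"dx": 1,"dy": -0.42,"dz": 0,"turn": 0},{"fingers": -1,"dx": 1,"dy": -0.42,"dz": 0,"turn": 0},{"fingers": -1,"dx": 1,"dy": -0.42,"dz": 0,"turn": 0}])

```text
clock: 32.35
tool_pos: [0.5008, 0.0938, 0.2871]
orientation: [0.0, 0.702, 0.712, -0.0]
contact_force: [-0.6, -0.1, 0.0]
grip_width: 0.0374
grasp_force: 60.2
```

Run:
```python
from h import *
np.set_printoptions(precision=4,suppress=True)
s=state();c=capture("wrist");save(c,"w7.png");print(s["tool_pos"])
# fish in tool frame from w6 pixels (nose, tail mid, widest)
T=np.array(c["T_tool_cam"])
for p in((258,202),(257,347),(257,265)):
    d=T[:3,:3]@np.linalg.inv(c["K"])@[p[0],p[1],1];print(p,T[:3,3]+d*(.1695-T[2,3])/d[2])
for q,z in(("block",.008),("paint_jar",.008),("tin",.008)):
    for x in tip_of("wrist",q)[:1]:print(q,x,atz(c,x["at"],z,s))
```

```text
[0.5008 0.0938 0.2871]
(258, 202) [0.0335 0.0009 0.1695]
(257, 347) [-0.0565  0.0004  0.1695]
(257, 265) [-0.0017  0.0004  0.1695]
block {'at': [218.4, 104.2], 'confidence': 0.57} [0.4695 0.1713 0.008 ]
tin {'at': [221.0, 226.9], 'confidence': 0.85} [0.469 0.065 0.008]
```

View pics/w7.png

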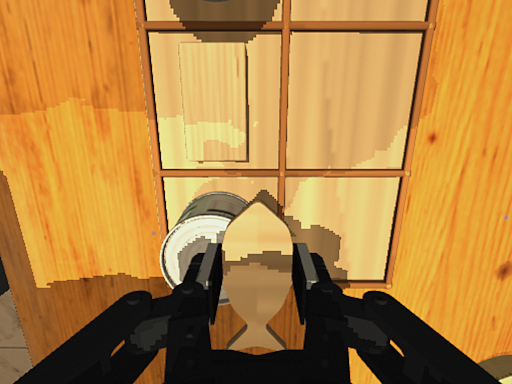

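Request:
send_rows(increments=[{"fingers": -1,"dx": 1,"dy": -0.37,"dz": 0,"turn": 0},{"fingers": -1,"dx": 1,"dy": -0.37,"dz": 0,"turn": 0},{"fingers": -1,"dx": 1,"dy": -0.37,"dz": 0,"turn": 0},{"fingers": -1,"dx": 1,"dy": -0.37,"dz": 0,"turn": 0},{"fingers": -1,"dx": 1,"dy": -0.37,"dz": 0,"turn": 0},{"fingers": -1,"dx": 1,"dy": -0.37,"dz": 0,"turn": 0},{"fingers": -1,"dx": 1,"dy": -0.37,"dz": 0,"turn": 0},{"fingers": -1,"dx": 1,"dy": -0.37,"dz": 0,"turn": 0},{"fingers": -1,"dx": 1,"dy": -0.37,"dz": 0,"turn": 0},{"fingers": -1,"dx": 1,"dy": -0.37,"dz": 0,"turn": 0}])

```text
clock: 33.55
tool_pos: [0.4702, 0.1735, 0.2871]
orientation: [-0.0, 0.702, 0.712, 0.0]
contact_force: [-0.1, -0.3, -0.2]
grip_width: 0.0375
grasp_force: 60.2
```

Request:
send_rows(increments=[{"fingers": -1,"dx": 0.135,"dy": 0,"dz": 0.1,"turn": 0},{"fingers": -1,"dx": 0.135,"dy": 0,"dz": 0.3,"turn": 0},{"fingers": -1,"dx": 0.135,"dy": 0,"dz": 0.5,"turn": 0},{"fingers": -1,"dx": 0.135,"dy": 0,"dz": 0.65,"turn": 0},{"fingers": -1,"dx": 0.135,"dy": 0,"dz": 0.75,"turn": 0},{"fingers": -1,"dx": 0.135,"dy": 0,"dz": 0.82,"turn": 0},{"fingers": -1,"dx": 0.135,"dy": 0,"dz": 0.86,"turn": 0},{"fingers": -1,"dx": 0.135,"dy": 0,"dz": 0.88,"turn": 0},{"fingers": -1,"dx": 0.135,"dy": 0,"dz": 0.88,"turn": 0},{"fingers": -1,"dx": 0.135,"dy": 0,"dz": 0.88,"turn": 0}])

```text
clock: 34.55
tool_pos: [0.4701, 0.1844, 0.217]
orientation: [0.0, 0.702, 0.712, 0.0]
contact_force: [-0.2, 0.2, 0.4]
grip_width: 0.0375
grasp_force: 60.2
```

Request:
send_rows(increments=[{"fingers": -1,"dx": 0,"dy": 0,"dz": 0.01,"turn": 0},{"fingers": -1,"dx": 0,"dy": 0,"dz": 0.02,"turn": 0},{"fingers": -1,"dx": 0,"dy": 0,"dz": 0.03,"turn": 0},{"fingers": -1,"dx": 0,"dy": 0,"dz": 0.03,"turn": 0},{"fingers": -0.1,"dx": 0,"dy": 0,"dz": 0.03,"turn": 0},{"fingers": 0,"dx": 0,"dy": 0,"dz": 0.03,"turn": 0},{"fingers": 0.15,"dx": 0,"dy": 0,"dz": 0.03,"turn": 0},{"fingers": 0.3,"dx": 0,"dy": 0,"dz": 0.03,"turn": 0},{"fingers": 0.35,"dx": 0,"dy": 0,"dz": 0.03,"turn": 0},{"fingers": 0.35,"dx": 0,"dy": 0,"dz": 0.03,"turn": 0}])

```text
clock: 35.55
tool_pos: [0.47, 0.1844, 0.2143]
orientation: [-0.0, 0.702, 0.712, 0.0]
contact_force: [0.9, 1.2, -0.3]
grip_width: 0.0574
grasp_force: 0.0
```

Request:
send_rows(increments=[{"fingers": 0.35,"dx": 0,"dy": 0,"dz": -0.2,"turn": 0},{"fingers": 0.35,"dx": 0,"dy": 0,"dz": -0.6,"turn": 0},{"fingers": 0.35,"dx": 0,"dy": 0,"dz": -1,"turn": 0},{"fingers": 0.35,"dx": 0,"dy": 0,"dz": -1,"turn": 0},{"fingers": 0.35,"dx": 0,"dy": 0,"dz": -1,"turn": 0},{"fingers": 0.35,"dx": 0,"dy": 0,"dz": -1,"turn": 0},{"fingers": 0.35,"dx": 0,"dy": 0,"dz": -1,"turn": 0},{"fingers": 0.35,"dx": 0,"dy": 0,"dz": -1,"turn": 0},{"fingers": 0.35,"dx": 0,"dy": 0,"dz": -1,"turn": 0},{"fingers": 0.35,"dx": 0,"dy": 0,"dz": -1,"turn": 0}])

```text
clock: 36.55
tool_pos: [0.4699, 0.1844, 0.2941]
orientation: [-0.0, 0.702, 0.712, -0.0]
contact_force: [0.4, -0.1, -0.1]
grip_width: 0.0576
grasp_force: 0.0
```

Request:
send_rows(increments=[{"fingers": 1,"dx": -1,"dy": 0.3,"dz": -0.2,"turn": 0},{"fingers": 1,"dx": -1,"dy": 0.3,"dz": -0.2,"turn": 0},{"fingers": 1,"dx": -1,"dy": 0.3,"dz": -0.2,"turn": 0},{"fingers": 1,"dx": -1,"dy": 0.3,"dz": -0.2,"turn": 0},{"fingers": 1,"dx": -1,"dy": 0.3,"dz": -0.2,"turn": 0},{"fingers": 1,"dx": -1,"dy": 0.3,"dz": -0.2,"turn": 0},{"fingers": 1,"dx": -1,"dy": 0.3,"dz": -0.2,"turn": 0},{"fingers": 1,"dx": -1,"dy": 0.3,"dz": -0.2,"turn": 0},{"fingers": 1,"dx": -1,"dy": 0.3,"dz": -0.2,"turn": 0},{"fingers": 1,"dx": -1,"dy": 0.3,"dz": -0.2,"turn": 0}])

```text
clock: 37.55
tool_pos: [0.495, 0.1048, 0.3103]
orientation: [-0.0, 0.702, 0.712, 0.0]
contact_force: [-0.3, -0.3, -0.3]
grip_width: 0.0853
grasp_force: 0.0
```

Run:
```python
from h import *
np.set_printoptions(precision=4,suppress=True)
s=state();c=capture("wrist");save(c,"w8.png");print(s["tool_pos"])
for q,z in(("block",.008),("fish",.038),("paint_jar",.008),("tin",.008)):
    for x in tip_of("wrist",q)[:1]:print(q,x,atz(c,x["at"],z,s))
```

```text
[0.495  0.1048 0.3103]
fish {'at': [225.2, 120.1], 'confidence': 0.91} [0.4695 0.1705 0.038 ]
tin {'at': [229.6, 229.2], 'confidence': 0.83} [0.4688 0.0633 0.008 ]
```

View pics/w8.png

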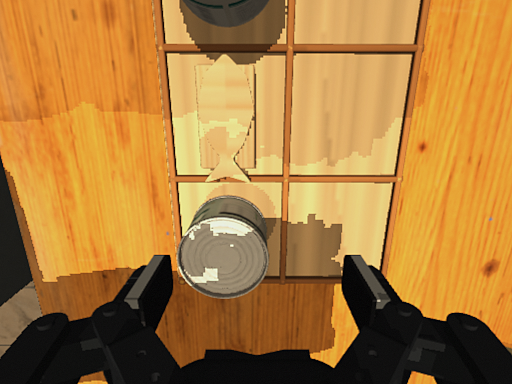

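Request:
send_rows(increments=[{"fingers": 1,"dx": -1,"dy": -0.2,"dz": -0.25,"turn": 0},{"fingers": 1,"dx": -1,"dy": -0.2,"dz": -0.25,"turn": 0},{"fingers": 1,"dx": -1,"dy": -0.2,"dz": -0.25,"turn": 0},{"fingers": 1,"dx": -1,"dy": -0.2,"dz": -0.25,"turn": 0},{"fingers": 1,"dx": -1,"dy": -0.2,"dz": -0.25,"turn": 0},{"fingers": 1,"dx": -1,"dy": -0.2,"dz": -0.25,"turn": 0},{"fingers": 1,"dx": -1,"dy": -0.2,"dz": -0.25,"turn": 0},{"fingers": 1,"dx": -1,"dy": -0.2,"dz": -0.25,"turn": 0},{"fingers": 1,"dx": -1,"dy": -0.2,"dz": -0.25,"turn": 0},{"fingers": 1,"dx": -1,"dy": -0.2,"dz": -0.25,"turn": 0}])

```text
clock: 38.8
tool_pos: [0.4801, 0.0246, 0.3303]
orientation: [-0.0, 0.702, 0.712, -0.0]
contact_force: [-0.2, 0.2, -0.4]
grip_width: 0.0854
grasp_force: 0.0
```

Request:
send_rows(increments=[{"fingers": 1,"dx": -1,"dy": -0.2,"dz": -0.25,"turn": 0},{"fingers": 1,"dx": -1,"dy": -0.2,"dz": -0.25,"turn": 0},{"fingers": 1,"dx": -1,"dy": -0.2,"dz": -0.25,"turn": 0},{"fingers": 1,"dx": -1,"dy": -0.2,"dz": -0.25,"turn": 0},{"fingers": 1,"dx": -1,"dy": -0.2,"dz": -0.25,"turn": 0},{"fingers": 1,"dx": -1,"dy": -0.2,"dz": -0.25,"turn": 0},{"fingers": 1,"dx": -1,"dy": -0.2,"dz": -0.25,"turn": 0},{"fingers": 1,"dx": -1,"dy": -0.2,"dz": -0.25,"turn": 0},{"fingers": 1,"dx": -1,"dy": -0.2,"dz": -0.25,"turn": 0},{"fingers": 1,"dx": -1,"dy": -0.2,"dz": -0.25,"turn": 0}])

```text
clock: 39.8
tool_pos: [0.4652, -0.0556, 0.3502]
orientation: [-0.0, 0.702, 0.712, -0.0]
contact_force: [-0.1, 0.1, -0.1]
grip_width: 0.0854
grasp_force: 0.0
```

Request:
send_rows(increments=[{"fingers": 1,"dx": -0.8,"dy": -0.2,"dz": -0.1,"turn": 0},{"fingers": 1,"dx": -0.8,"dy": -0.2,"dz": -0.1,"turn": 0},{"fingers": 1,"dx": -0.8,"dy": -0.2,"dz": -0.1,"turn": 0},{"fingers": 1,"dx": -0.8,"dy": -0.2,"dz": -0.1,"turn": 0},{"fingers": 1,"dx": -0.8,"dy": -0.2,"dz": -0.1,"turn": 0},{"fingers": 1,"dx": -0.8,"dy": -0.2,"dz": -0.1,"turn": 0},{"fingers": 1,"dx": -0.8,"dy": -0.2,"dz": -0.1,"turn": 0},{"fingers": 1,"dx": -0.8,"dy": -0.2,"dz": -0.1,"turn": 0},{"fingers": 1,"dx": -0.8,"dy": -0.2,"dz": -0.1,"turn": 0},{"fingers": 1,"dx": -0.8,"dy": -0.2,"dz": -0.1,"turn": 0}])

```text
clock: 40.8
tool_pos: [0.4501, -0.1199, 0.3583]
orientation: [0.0, 0.702, 0.712, 0.0]
contact_force: [-0.3, -0.2, -0.6]
grip_width: 0.0854
grasp_force: 0.0
```

Run:
```python
from h import *
np.set_printoptions(precision=4,suppress=True)
s=state();c=capture("wrist");save(c,"w9.png");print(s["tool_pos"])
for q,z in(("glue",0),("glitter",0)):
    for x in tip_of("wrist",q)[:1]:print(q,x,atz(c,x["at"],z,s))
    for x in recognise("wrist",q)[:1]:print(x)
p=[(.443+.021*np.cos(a),-.159+.021*np.sin(a),.153) for a in np.arange(0,6.3,1.57)];print(proj(c,p,s))
```

```text
[ 0.4501 -0.1199  0.3583]
glue {'at': [249.6, 204.4], 'confidence': 0.71} [ 0.4425 -0.1548  0.    ]
{'box': [217.9, 191.7, 271.0, 303.6], 'confidence': 0.85}
[[275.8726 285.6449]
 [245.2006 258.0389]
 [214.3416 284.8572]
 [245.0013 310.7779]
 [275.8691 285.7288]]
```

View pics/w9.png

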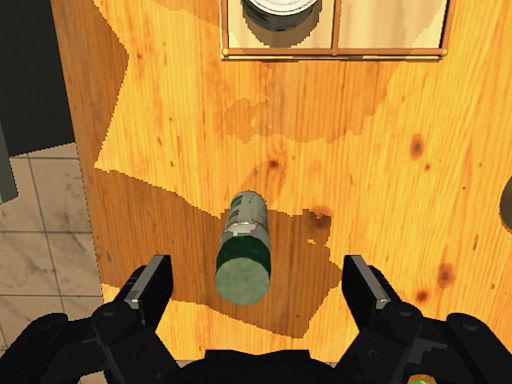

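Request:
send_rows(increments=[{"fingers": 1,"dx": -0.47,"dy": -0.105,"dz": 0,"turn": 0},{"fingers": 1,"dx": -0.47,"dy": -0.105,"dz": 0,"turn": 0},{"fingers": 1,"dx": -0.47,"dy": -0.105,"dz": 0,"turn": 0},{"fingers": 1,"dx": -0.47,"dy": -0.105,"dz": 0.2,"turn": 0},{"fingers": 1,"dx": -0.47,"dy": -0.105,"dz": 0.5,"turn": 0},{"fingers": 1,"dx": -0.47,"dy": -0.105,"dz": 0.8,"turn": 0},{"fingers": 1,"dx": -0.47,"dy": -0.105,"dz": 1,"turn": 0},{"fingers": 1,"dx": -0.47,"dy": -0.105,"dz": 1,"turn": 0},{"fingers": 1,"dx": -0.47,"dy": -0.105,"dz": 1,"turn": 0},{"fingers": 1,"dx": -0.47,"dy": -0.105,"dz": 1,"turn": 0}])

```text
clock: 42.05
tool_pos: [0.4426, -0.1575, 0.2792]
orientation: [0.001, 0.702, 0.712, 0.0]
contact_force: [0.5, 0.4, 0.2]
grip_width: 0.0853
grasp_force: 0.0
```

Request:
send_rows(increments=[{"fingers": 1,"dx": 0,"dy": 0,"dz": 0.1,"turn": 0},{"fingers": 1,"dx": 0,"dy": 0,"dz": 0.1,"turn": 0},{"fingers": 0,"dx": 0,"dy": 0,"dz": 0.1,"turn": 0},{"fingers": -1,"dx": 0,"dy": 0,"dz": 0.1,"turn": 0},{"fingers": -1,"dx": 0,"dy": 0,"dz": 0.1,"turn": 0},{"fingers": -1,"dx": 0,"dy": 0,"dz": 0.1,"turn": 0},{"fingers": -1,"dx": 0,"dy": 0,"dz": 0.1,"turn": 0},{"fingers": -1,"dx": 0,"dy": 0,"dz": 0.1,"turn": 0},{"fingers": -1,"dx": 0,"dy": 0,"dz": 0.1,"turn": 0},{"fingers": -1,"dx": 0,"dy": 0,"dz": 0.1,"turn": 0}])

```text
clock: 43.05
tool_pos: [0.4421, -0.1577, 0.2706]
orientation: [0.0, 0.702, 0.712, -0.0]
contact_force: [-3.1, 0.6, 6.4]
grip_width: 0.0395
grasp_force: 59.2
```

Request:
send_rows(increments=[{"fingers": -1,"dx": 0,"dy": 0,"dz": -0.3,"turn": 0},{"fingers": -1,"dx": 0,"dy": 0,"dz": -0.7,"turn": 0},{"fingers": -1,"dx": 0,"dy": 0.3,"dz": -1,"turn": 0},{"fingers": -1,"dx": 0,"dy": 0.7,"dz": -1,"turn": 0},{"fingers": -1,"dx": 0,"dy": 1,"dz": -1,"turn": 0},{"fingers": -1,"dx": 0,"dy": 1,"dz": -1,"turn": 0},{"fingers": -1,"dx": 0,"dy": 1,"dz": -1,"turn": 0},{"fingers": -1,"dx": 0,"dy": 1,"dz": -1,"turn": 0},{"fingers": -1,"dx": 0,"dy": 1,"dz": -1,"turn": 0},{"fingers": -1,"dx": 0,"dy": 1,"dz": -1,"turn": 0}])

```text
clock: 44.05
tool_pos: [0.5217, -0.1566, 0.3505]
orientation: [0.0, 0.702, 0.712, 0.0]
contact_force: [-0.2, -0.1, -0.4]
grip_width: 0.0393
grasp_force: 60.5
```

Request:
send_rows(increments=[{"fingers": -1,"dx": 0.3,"dy": 0.2,"dz": -0.2,"turn": 0},{"fingers": -1,"dx": 0.6,"dy": 0.4,"dz": -0.2,"turn": 0},{"fingers": -1,"dx": 1,"dy": 0.64,"dz": -0.2,"turn": 0},{"fingers": -1,"dx": 1,"dy": 0.64,"dz": -0.2,"turn": 0},{"fingers": -1,"dx": 1,"dy": 0.64,"dz": -0.2,"turn": 0},{"fingers": -1,"dx": 1,"dy": 0.64,"dz": -0.2,"turn": 0},{"fingers": -1,"dx": 1,"dy": 0.64,"dz": -0.2,"turn": 0},{"fingers": -1,"dx": 1,"dy": 0.64,"dz": -0.2,"turn": 0},{"fingers": -1,"dx": 1,"dy": 0.64,"dz": -0.2,"turn": 0},{"fingers": -1,"dx": 1,"dy": 0.64,"dz": -0.2,"turn": 0}])

```text
clock: 45.05
tool_pos: [0.5722, -0.0761, 0.3663]
orientation: [0.0, 0.702, 0.712, -0.0]
contact_force: [0.3, 0.5, -1.1]
grip_width: 0.0393
grasp_force: 60.6
```

Request:
send_rows(increments=[{"fingers": -1,"dx": 0.4,"dy": 0.014,"dz": 0,"turn": 0},{"fingers": -1,"dx": 0.8,"dy": 0.014,"dz": 0,"turn": 0},{"fingers": -1,"dx": 1,"dy": 0.014,"dz": 0,"turn": 0},{"fingers": -1,"dx": 1,"dy": 0.014,"dz": 0,"turn": 0},{"fingers": -1,"dx": 1,"dy": 0.014,"dz": 0,"turn": 0},{"fingers": -1,"dx": 1,"dy": 0.014,"dz": 0,"turn": 0},{"fingers": -1,"dx": 1,"dy": 0.014,"dz": 0,"turn": 0},{"fingers": -1,"dx": 1,"dy": 0.014,"dz": 0,"turn": 0},{"fingers": -1,"dx": 1,"dy": 0.014,"dz": 0,"turn": 0},{"fingers": -1,"dx": 1,"dy": 0.014,"dz": 0,"turn": 0}])

```text
clock: 46.05
tool_pos: [0.5724, 0.0039, 0.3663]
orientation: [0.0, 0.702, 0.712, 0.0]
contact_force: [-0.2, -0.7, -1.7]
grip_width: 0.0393
grasp_force: 60.6
```

Request:
send_rows(increments=[{"fingers": -1,"dx": 0.4,"dy": 0.014,"dz": 0,"turn": 0},{"fingers": -1,"dx": 0.8,"dy": 0.014,"dz": 0,"turn": 0},{"fingers": -1,"dx": 1,"dy": 0.014,"dz": 0,"turn": 0},{"fingers": -1,"dx": 1,"dy": 0.014,"dz": 0,"turn": 0},{"fingers": -1,"dx": 1,"dy": 0.014,"dz": 0,"turn": 0},{"fingers": -1,"dx": 1,"dy": 0.014,"dz": 0,"turn": 0},{"fingers": -1,"dx": 1,"dy": 0.014,"dz": 0,"turn": 0},{"fingers": -1,"dx": 1,"dy": 0.014,"dz": 0,"turn": 0},{"fingers": -1,"dx": 1,"dy": 0.014,"dz": 0,"turn": 0},{"fingers": -1,"dx": 1,"dy": 0.014,"dz": 0,"turn": 0}])

```text
clock: 47.05
tool_pos: [0.5724, 0.0839, 0.3663]
orientation: [0.0, 0.702, 0.712, -0.0]
contact_force: [-0.2, 0.0, -2.5]
grip_width: 0.0394
grasp_force: 60.6
```

Request:
send_rows(increments=[{"fingers": -1,"dx": 0.4,"dy": 0.014,"dz": 0,"turn": 0},{"fingers": -1,"dx": 0.8,"dy": 0.014,"dz": 0,"turn": 0},{"fingers": -1,"dx": 1,"dy": 0.014,"dz": 0,"turn": 0},{"fingers": -1,"dx": 1,"dy": 0.014,"dz": 0,"turn": 0},{"fingers": -1,"dx": 1,"dy": 0.014,"dz": 0,"turn": 0},{"fingers": -1,"dx": 1,"dy": 0.014,"dz": 0,"turn": 0},{"fingers": -1,"dx": 1,"dy": 0.014,"dz": 0,"turn": 0},{"fingers": -1,"dx": 1,"dy": 0.014,"dz": 0,"turn": 0},{"fingers": -1,"dx": 1,"dy": 0.014,"dz": 0,"turn": 0},{"fingers": -1,"dx": 1,"dy": 0.014,"dz": 0,"turn": 0}])

```text
clock: 48.05
tool_pos: [0.5724, 0.164, 0.3663]
orientation: [0.0, 0.702, 0.712, 0.0]
contact_force: [-0.9, 0.3, 0.3]
grip_width: 0.0393
grasp_force: 60.6
```

Run:
```python
from h import *
np.set_printoptions(precision=4,suppress=True)
s=state();print(s["tool_pos"],s["grip_width"])
for n in("wrist","side"):
    c=capture(n);save(c,n+"10.png")
    for q,z in(("tray",0),("paint_jar",.008),("tin",.008),("glue",s["tool_pos"][2]-.2706)):
        for x in tip_of(n,q)[:1]:print(n,q,x,atz(c,x["at"],z,s))
```

```text
[0.5724 0.164  0.3663] 0.039325392807345906
wrist tray {'at': [209.2, 165.1], 'confidence': 0.87} [0.518  0.1734 0.    ]
wrist paint_jar {'at': [158.7, 63.4], 'confidence': 0.96} [0.4722 0.2787 0.008 ]
wrist tin {'at': [172.3, 251.5], 'confidence': 0.88} [0.4697 0.066  0.008 ]
wrist glue {'at': [256.7, 197.6], 'confidence': 0.62} [0.5726 0.1664 0.0957]
side tray {'at': [254.8, 247.6], 'confidence': 0.59} [0.5164 0.1732 0.    ]
side paint_jar {'at': [254.4, 249.9], 'confidence': 0.69} [0.5171 0.1915 0.008 ]
side tin {'at': [275.3, 219.0], 'confidence': 0.59} [0.4637 0.0674 0.008 ]
side glue {'at': [228.7, 210.6], 'confidence': 0.64} [0.5749 0.1575 0.0957]
```

Request:
send_rows(increments=[{"fingers": -1,"dx": 0.4,"dy": 0.014,"dz": 0,"turn": 0},{"fingers": -1,"dx": 0.8,"dy": 0.014,"dz": 0,"turn": 0},{"fingers": -1,"dx": 1,"dy": 0.014,"dz": 0,"turn": 0},{"fingers": -1,"dx": 1,"dy": 0.014,"dz": 0,"turn": 0},{"fingers": -1,"dx": 1,"dy": 0.014,"dz": 0,"turn": 0},{"fingers": -1,"dx": 1,"dy": 0.014,"dz": 0,"turn": 0},{"fingers": -1,"dx": 1,"dy": 0.014,"dz": 0,"turn": 0},{"fingers": -1,"dx": 1,"dy": 0.014,"dz": 0,"turn": 0},{"fingers": -1,"dx": 1,"dy": 0.014,"dz": 0,"turn": 0},{"fingers": -1,"dx": 1,"dy": 0.014,"dz": 0,"turn": 0}])

```text
clock: 49.55
tool_pos: [0.5725, 0.2439, 0.3663]
orientation: [0.0, 0.702, 0.712, 0.0]
contact_force: [0.7, -0.2, -0.9]
grip_width: 0.0393
grasp_force: 60.6
```

Request:
send_rows(increments=[{"fingers": -1,"dx": 0.3,"dy": 0,"dz": 0,"turn": 0},{"fingers": -1,"dx": 0.48,"dy": 0,"dz": 0,"turn": 0},{"fingers": -1,"dx": 0.48,"dy": 0,"dz": 0.2,"turn": 0},{"fingers": -1,"dx": 0.48,"dy": 0,"dz": 0.4,"turn": 0},{"fingers": -1,"dx": 0.48,"dy": 0,"dz": 0.6,"turn": 0},{"fingers": -1,"dx": 0.48,"dy": 0,"dz": 0.8,"turn": 0},{"fingers": -1,"dx": 0.48,"dy": 0,"dz": 0.9,"turn": 0},{"fingers": -1,"dx": 0.48,"dy": 0,"dz": 1,"turn": 0},{"fingers": -1,"dx": 0.48,"dy": 0,"dz": 1,"turn": 0},{"fingers": -1,"dx": 0.48,"dy": 0,"dz": 1,"turn": 0}])

```text
clock: 50.55
tool_pos: [0.572, 0.2826, 0.2867]
orientation: [0.0, 0.702, 0.712, 0.0]
contact_force: [0.5, -0.4, -1.5]
grip_width: 0.0395
grasp_force: 60.6
```

Request:
send_rows(increments=[{"fingers": -1,"dx": 0,"dy": 0,"dz": 0.02,"turn": 0},{"fingers": -1,"dx": 0,"dy": 0,"dz": 0.04,"turn": 0},{"fingers": -1,"dx": 0,"dy": 0,"dz": 0.06,"turn": 0},{"fingers": -1,"dx": 0,"dy": 0,"dz": 0.08,"turn": 0},{"fingers": -1,"dx": 0,"dy": 0,"dz": 0.09,"turn": 0},{"fingers": -1,"dx": 0,"dy": 0,"dz": 0.1,"turn": 0},{"fingers": -1,"dx": 0,"dy": 0,"dz": 0.1,"turn": 0},{"fingers": -1,"dx": 0,"dy": 0,"dz": 0.1,"turn": 0},{"fingers": -1,"dx": 0,"dy": 0,"dz": 0.1,"turn": 0},{"fingers": -1,"dx": 0,"dy": 0,"dz": 0.1,"turn": 0}])

```text
clock: 51.55
tool_pos: [0.5719, 0.2826, 0.2786]
orientation: [0.0, 0.702, 0.712, 0.0]
contact_force: [-1.4, -1.4, 6.6]
grip_width: 0.0389
grasp_force: 61.1
```

Request:
send_rows(increments=[{"fingers": -0.05,"dx": 0,"dy": 0,"dz": 0,"turn": 0},{"fingers": 0.2,"dx": 0,"dy": 0,"dz": 0,"turn": 0},{"fingers": 0.5,"dx": 0,"dy": 0,"dz": 0,"turn": 0},{"fingers": 0.5,"dx": 0,"dy": 0,"dz": 0,"turn": 0},{"fingers": 0.5,"dx": 0,"dy": 0,"dz": 0,"turn": 0},{"fingers": 0.5,"dx": 0,"dy": 0,"dz": -0.2,"turn": 0},{"fingers": 0.5,"dx": 0,"dy": 0,"dz": -0.5,"turn": 0},{"fingers": 0.5,"dx": 0,"dy": 0,"dz": -0.9,"turn": 0},{"fingers": 0.5,"dx": 0,"dy": 0,"dz": -1,"turn": 0},{"fingers": 0.5,"dx": 0,"dy": 0,"dz": -1,"turn": 0}])

```text
clock: 52.55
tool_pos: [0.5721, 0.2826, 0.3594]
orientation: [0.0, 0.702, 0.712, 0.001]
contact_force: [-0.2, -0.9, -0.9]
grip_width: 0.0641
grasp_force: 0.0
```

Request:
send_rows(increments=[{"fingers": 1,"dx": -1,"dy": 0.06,"dz": 0,"turn": 0},{"fingers": 1,"dx": -1,"dy": 0.06,"dz": 0,"turn": 0},{"fingers": 1,"dx": -1,"dy": 0.06,"dz": 0,"turn": 0},{"fingers": 1,"dx": -1,"dy": 0.06,"dz": 0,"turn": 0},{"fingers": 1,"dx": -1,"dy": 0.06,"dz": 0,"turn": 0},{"fingers": 1,"dx": -1,"dy": 0.06,"dz": 0,"turn": 0},{"fingers": 1,"dx": -1,"dy": 0.06,"dz": 0,"turn": 0},{"fingers": 1,"dx": -1,"dy": 0.06,"dz": 0,"turn": 0},{"fingers": 1,"dx": -1,"dy": 0.06,"dz": 0,"turn": 0},{"fingers": 1,"dx": -1,"dy": 0.06,"dz": 0,"turn": 0}])

```text
clock: 53.55
tool_pos: [0.5778, 0.2028, 0.3583]
orientation: [-0.0, 0.702, 0.712, 0.0]
contact_force: [0.7, -0.7, -0.4]
grip_width: 0.0852
grasp_force: 0.0
```

Request:
send_rows(increments=[{"fingers": 1,"dx": -1,"dy": 0.06,"dz": 0,"turn": 0},{"fingers": 1,"dx": -1,"dy": 0.06,"dz": 0,"turn": 0},{"fingers": 1,"dx": -1,"dy": 0.06,"dz": 0,"turn": 0},{"fingers": 1,"dx": -1,"dy": 0.06,"dz": 0,"turn": 0},{"fingers": 1,"dx": -1,"dy": 0.06,"dz": 0,"turn": 0},{"fingers": 1,"dx": -1,"dy": 0.06,"dz": 0,"turn": 0},{"fingers": 1,"dx": -1,"dy": 0.06,"dz": 0,"turn": 0},{"fingers": 1,"dx": -1,"dy": 0.06,"dz": 0,"turn": 0},{"fingers": 1,"dx": -1,"dy": 0.06,"dz": 0,"turn": 0},{"fingers": 1,"dx": -1,"dy": 0.06,"dz": 0,"turn": 0}])

```text
clock: 54.55
tool_pos: [0.5837, 0.1228, 0.3583]
orientation: [-0.0, 0.702, 0.712, -0.0]
contact_force: [-0.8, 0.5, -0.2]
grip_width: 0.0852
grasp_force: 0.0
```

Run:
```python
from h import *
np.set_printoptions(precision=4,suppress=True)
s=state();print(s["tool_pos"],s["grip_width"])
for n in("wrist","top"):
    c=capture(n);save(c,n+"11.png")
    for q,z in(("tray",0),("paint_jar",.008),("tin",.008),("glue",.008),("fish",.038)):
        for x in tip_of(n,q)[:1]:print(n,q,x,atz(c,x["at"],z,s))
```

```text
[0.5837 0.1228 0.3583] 0.08519577363397648
wrist tray {'at': [197.0, 126.2], 'confidence': 0.98} [0.5189 0.1762 0.    ]
wrist paint_jar {'at': [135.4, 11.1], 'confidence': 0.95} [0.468  0.2812 0.008 ]
wrist tin {'at': [155.7, 226.4], 'confidence': 0.91} [0.4665 0.0619 0.008 ]
wrist glue {'at': [246.9, 11.3], 'confidence': 0.76} [0.5724 0.2825 0.008 ]
wrist fish {'at': [140.7, 135.6], 'confidence': 0.72} [0.472  0.1699 0.038 ]
top tin {'at': [237.3, 206.8], 'confidence': 0.62} [0.4637 0.059  0.008 ]
```

View pics/wrist11.png

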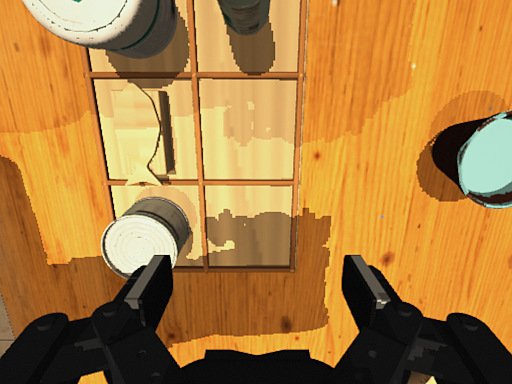

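Request:
send_rows(increments=[{"fingers": 1,"dx": -1,"dy": 0.06,"dz": 0.1,"turn": 0},{"fingers": 1,"dx": -1,"dy": 0.06,"dz": 0.1,"turn": 0},{"fingers": 1,"dx": -1,"dy": 0.06,"dz": 0.1,"turn": 0},{"fingers": 1,"dx": -1,"dy": 0.06,"dz": 0.1,"turn": 0},{"fingers": 1,"dx": -1,"dy": 0.06,"dz": 0.1,"turn": 0},{"fingers": 1,"dx": -1,"dy": 0.06,"dz": 0.1,"turn": 0},{"fingers": 1,"dx": -1,"dy": 0.06,"dz": 0.1,"turn": 0},{"fingers": 1,"dx": -1,"dy": 0.06,"dz": 0.1,"turn": 0},{"fingers": 1,"dx": -1,"dy": 0.06,"dz": 0.1,"turn": 0},{"fingers": 1,"dx": -1,"dy": 0.06,"dz": 0.1,"turn": 0}])

```text
clock: 56.15
tool_pos: [0.5896, 0.0429, 0.3503]
orientation: [0.0, 0.702, 0.712, -0.0]
contact_force: [-0.0, -0.0, -1.1]
grip_width: 0.0853
grasp_force: 0.0
```

Request:
send_rows(increments=[{"fingers": 1,"dx": -1,"dy": 0.06,"dz": 0.1,"turn": 0},{"fingers": 1,"dx": -1,"dy": 0.06,"dz": 0.1,"turn": 0},{"fingers": 1,"dx": -1,"dy": 0.06,"dz": 0.1,"turn": 0},{"fingers": 1,"dx": -1,"dy": 0.06,"dz": 0.1,"turn": 0},{"fingers": 1,"dx": -1,"dy": 0.06,"dz": 0.1,"turn": 0},{"fingers": 1,"dx": -1,"dy": 0.06,"dz": 0.1,"turn": 0},{"fingers": 1,"dx": -1,"dy": 0.06,"dz": 0.1,"turn": 0},{"fingers": 1,"dx": -1,"dy": 0.06,"dz": 0.1,"turn": 0},{"fingers": 1,"dx": -1,"dy": 0.06,"dz": 0.1,"turn": 0},{"fingers": 1,"dx": -1,"dy": 0.06,"dz": 0.1,"turn": 0}])

```text
clock: 57.15
tool_pos: [0.5955, -0.037, 0.3423]
orientation: [-0.0, 0.702, 0.712, 0.0]
contact_force: [0.2, -0.5, -0.2]
grip_width: 0.0854
grasp_force: 0.0
```

Request:
send_rows(increments=[{"fingers": 1,"dx": -1,"dy": 0.06,"dz": 0.1,"turn": 0},{"fingers": 1,"dx": -1,"dy": 0.06,"dz": 0.1,"turn": 0},{"fingers": 1,"dx": -1,"dy": 0.06,"dz": 0.1,"turn": 0},{"fingers": 1,"dx": -1,"dy": 0.06,"dz": 0.1,"turn": 0},{"fingers": 1,"dx": -1,"dy": 0.06,"dz": 0.1,"turn": 0},{"fingers": 1,"dx": -1,"dy": 0.06,"dz": 0.1,"turn": 0},{"fingers": 1,"dx": -1,"dy": 0.06,"dz": 0.1,"turn": 0},{"fingers": 1,"dx": -1,"dy": 0.06,"dz": 0.1,"turn": 0},{"fingers": 1,"dx": -1,"dy": 0.06,"dz": 0.1,"turn": 0},{"fingers": 1,"dx": -1,"dy": 0.06,"dz": 0.1,"turn": 0}])

```text
clock: 58.15
tool_pos: [0.6014, -0.117, 0.3343]
orientation: [0.0, 0.702, 0.712, 0.0]
contact_force: [-0.1, 0.1, 0.4]
grip_width: 0.0853
grasp_force: 0.0
```

Request:
send_rows(increments=[{"fingers": 1,"dx": -1,"dy": 0.06,"dz": 0.1,"turn": 0},{"fingers": 1,"dx": -1,"dy": 0.06,"dz": 0.1,"turn": 0},{"fingers": 1,"dx": -1,"dy": 0.06,"dz": 0.1,"turn": 0},{"fingers": 1,"dx": -1,"dy": 0.06,"dz": 0.1,"turn": 0},{"fingers": 1,"dx": -1,"dy": 0.06,"dz": 0.1,"turn": 0},{"fingers": 1,"dx": -1,"dy": 0.06,"dz": 0.1,"turn": 0},{"fingers": 1,"dx": -1,"dy": 0.06,"dz": 0.1,"turn": 0},{"fingers": 1,"dx": -1,"dy": 0.06,"dz": 0.1,"turn": 0},{"fingers": 1,"dx": -1,"dy": 0.06,"dz": 0.1,"turn": 0},{"fingers": 1,"dx": -1,"dy": 0.06,"dz": 0.1,"turn": 0}])

```text
clock: 59.15
tool_pos: [0.6072, -0.1969, 0.3263]
orientation: [0.0, 0.702, 0.712, -0.0]
contact_force: [0.3, 0.0, -0.5]
grip_width: 0.0855
grasp_force: 0.0
```

Request:
send_rows(increments=[{"fingers": 1,"dx": -0.8,"dy": 0.06,"dz": 0,"turn": 0},{"fingers": 1,"dx": -0.8,"dy": 0.06,"dz": 0,"turn": 0},{"fingers": 1,"dx": -0.8,"dy": 0.06,"dz": 0,"turn": 0},{"fingers": 1,"dx": -0.8,"dy": 0.06,"dz": 0,"turn": 0},{"fingers": 1,"dx": -0.8,"dy": 0.06,"dz": 0,"turn": 0},{"fingers": 1,"dx": -0.8,"dy": 0.06,"dz": 0,"turn": 0},{"fingers": 1,"dx": -0.8,"dy": 0.06,"dz": 0,"turn": 0},{"fingers": 1,"dx": -0.8,"dy": 0.06,"dz": 0,"turn": 0},{"fingers": 1,"dx": -0.8,"dy": 0.06,"dz": 0,"turn": 0},{"fingers": 1,"dx": -0.8,"dy": 0.06,"dz": 0,"turn": 0}])

```text
clock: 60.15
tool_pos: [0.6129, -0.2608, 0.3263]
orientation: [0.0, 0.702, 0.712, 0.0]
contact_force: [0.4, 0.4, 0.3]
grip_width: 0.0854
grasp_force: 0.0
```

Run:
```python
from h import *
np.set_printoptions(precision=4,suppress=True)
s=state();print(s["tool_pos"],s["grip_width"])
c=capture("wrist");save(c,"w12.png")
for x in tip_of("wrist","glitter")[:2]:print(x,atz(c,x["at"],0,s))
for x in recognise("wrist","glitter")[:2]:print(x)
p=[(.613+.022*np.cos(a),-.3115+.022*np.sin(a),.105) for a in np.arange(0,6.2,1.57)];print(proj(c,p,s))
```

```text
[ 0.6129 -0.2608  0.3263] 0.08537643174240801
{'at': [257.9, 228.7], 'confidence': 0.6} [ 0.6151 -0.3122  0.    ]
[[285.0168 286.1904]
 [255.9693 259.7966]
 [226.0712 285.4379]
 [255.1253 310.2873]]
```

Request:
send_rows(increments=[{"fingers": 1,"dx": -0.64,"dy": 0,"dz": 0,"turn": 0},{"fingers": 1,"dx": -0.64,"dy": 0,"dz": 0,"turn": 0},{"fingers": 1,"dx": -0.64,"dy": 0,"dz": 0.2,"turn": 0},{"fingers": 1,"dx": -0.64,"dy": 0,"dz": 0.5,"turn": 0},{"fingers": 1,"dx": -0.64,"dy": 0,"dz": 0.8,"turn": 0},{"fingers": 1,"dx": -0.64,"dy": 0,"dz": 1,"turn": 0},{"fingers": 1,"dx": -0.64,"dy": 0,"dz": 1,"turn": 0},{"fingers": 1,"dx": -0.64,"dy": 0,"dz": 1,"turn": 0},{"fingers": 1,"dx": -0.64,"dy": 0,"dz": 1,"turn": 0},{"fingers": 1,"dx": -0.64,"dy": 0,"dz": 1,"turn": 0}])

```text
clock: 61.3
tool_pos: [0.6138, -0.3123, 0.2474]
orientation: [0.001, 0.702, 0.712, 0.0]
contact_force: [-0.4, -0.0, -0.1]
grip_width: 0.0853
grasp_force: 0.0
```

Request:
send_rows(increments=[{"fingers": 1,"dx": 0,"dy": 0,"dz": 0.15,"turn": 0},{"fingers": 1,"dx": 0,"dy": 0,"dz": 0.27,"turn": 0},{"fingers": 1,"dx": 0,"dy": 0,"dz": 0.27,"turn": 0},{"fingers": 0,"dx": 0,"dy": 0,"dz": 0.27,"turn": 0},{"fingers": -1,"dx": 0,"dy": 0,"dz": 0.27,"turn": 0},{"fingers": -1,"dx": 0,"dy": 0,"dz": 0.27,"turn": 0},{"fingers": -1,"dx": 0,"dy": 0,"dz": 0.27,"turn": 0},{"fingers": -1,"dx": 0,"dy": 0,"dz": 0.27,"turn": 0},{"fingers": -1,"dx": 0,"dy": 0,"dz": 0.27,"turn": 0},{"fingers": -1,"dx": 0,"dy": 0,"dz": 0.27,"turn": 0}])

```text
clock: 62.3
tool_pos: [0.6138, -0.3122, 0.2252]
orientation: [0.0, 0.702, 0.712, 0.0]
contact_force: [-0.0, 0.5, 5.3]
grip_width: 0.0427
grasp_force: 59.7
```

Request:
send_rows(increments=[{"fingers": -1,"dx": 0,"dy": 0,"dz": -0.3,"turn": 0},{"fingers": -1,"dx": 0,"dy": 0,"dz": -0.6,"turn": 0},{"fingers": -1,"dx": 0.3,"dy": 0,"dz": -0.8,"turn": 0},{"fingers": -1,"dx": 0.6,"dy": 0,"dz": -0.8,"turn": 0},{"fingers": -1,"dx": 0.6,"dy": 0,"dz": -0.8,"turn": 0},{"fingers": -1,"dx": 0.6,"dy": 0,"dz": -0.8,"turn": 0},{"fingers": -1,"dx": 0.6,"dy": 0,"dz": -0.8,"turn": 0},{"fingers": -1,"dx": 0.6,"dy": 0,"dz": -0.8,"turn": 0},{"fingers": -1,"dx": 0.6,"dy": 0,"dz": -0.8,"turn": 0},{"fingers": -1,"dx": 0.6,"dy": 0,"dz": -0.8,"turn": 0}])

```text
clock: 63.3
tool_pos: [0.6129, -0.2645, 0.2885]
orientation: [-0.0, 0.702, 0.712, -0.0]
contact_force: [-0.0, -0.5, -0.8]
grip_width: 0.043
grasp_force: 60.1
```

Request:
send_rows(increments=[{"fingers": -1,"dx": 0.4,"dy": -0.09,"dz": 0,"turn": 0},{"fingers": -1,"dx": 0.8,"dy": -0.09,"dz": 0,"turn": 0},{"fingers": -1,"dx": 1,"dy": -0.09,"dz": 0,"turn": 0},{"fingers": -1,"dx": 1,"dy": -0.09,"dz": 0,"turn": 0},{"fingers": -1,"dx": 1,"dy": -0.09,"dz": 0,"turn": 0},{"fingers": -1,"dx": 1,"dy": -0.09,"dz": 0,"turn": 0},{"fingers": -1,"dx": 1,"dy": -0.09,"dz": 0,"turn": 0},{"fingers": -1,"dx": 1,"dy": -0.09,"dz": 0,"turn": 0},{"fingers": -1,"dx": 1,"dy": -0.09,"dz": 0,"turn": 0},{"fingers": -1,"dx": 1,"dy": -0.09,"dz": 0,"turn": 0}])

```text
clock: 64.3
tool_pos: [0.6047, -0.1844, 0.2886]
orientation: [-0.0, 0.702, 0.712, -0.0]
contact_force: [-0.4, 0.7, -1.0]
grip_width: 0.0426
grasp_force: 60.2
```

Request:
send_rows(increments=[{"fingers": -1,"dx": 0.4,"dy": -0.09,"dz": 0,"turn": 0},{"fingers": -1,"dx": 0.8,"dy": -0.09,"dz": 0,"turn": 0},{"fingers": -1,"dx": 1,"dy": -0.09,"dz": 0,"turn": 0},{"fingers": -1,"dx": 1,"dy": -0.09,"dz": 0,"turn": 0},{"fingers": -1,"dx": 1,"dy": -0.09,"dz": 0,"turn": 0},{"fingers": -1,"dx": 1,"dy": -0.09,"dz": 0,"turn": 0},{"fingers": -1,"dx": 1,"dy": -0.09,"dz": 0,"turn": 0},{"fingers": -1,"dx": 1,"dy": -0.09,"dz": 0,"turn": 0},{"fingers": -1,"dx": 1,"dy": -0.09,"dz": 0,"turn": 0},{"fingers": -1,"dx": 1,"dy": -0.09,"dz": 0,"turn": 0}])

```text
clock: 65.3
tool_pos: [0.5964, -0.1045, 0.2886]
orientation: [0.0, 0.702, 0.712, -0.0]
contact_force: [0.3, -0.2, -0.9]
grip_width: 0.0431
grasp_force: 60.2
```

Request:
send_rows(increments=[{"fingers": -1,"dx": 0.4,"dy": -0.09,"dz": 0,"turn": 0},{"fingers": -1,"dx": 0.8,"dy": -0.09,"dz": 0,"turn": 0},{"fingers": -1,"dx": 1,"dy": -0.09,"dz": 0,"turn": 0},{"fingers": -1,"dx": 1,"dy": -0.09,"dz": 0,"turn": 0},{"fingers": -1,"dx": 1,"dy": -0.09,"dz": 0,"turn": 0},{"fingers": -1,"dx": 1,"dy": -0.09,"dz": 0,"turn": 0},{"fingers": -1,"dx": 1,"dy": -0.09,"dz": 0,"turn": 0},{"fingers": -1,"dx": 1,"dy": -0.09,"dz": 0,"turn": 0},{"fingers": -1,"dx": 1,"dy": -0.09,"dz": 0,"turn": 0},{"fingers": -1,"dx": 1,"dy": -0.09,"dz": 0,"turn": 0}])

```text
clock: 66.3
tool_pos: [0.5881, -0.0246, 0.2887]
orientation: [-0.0, 0.702, 0.712, -0.0]
contact_force: [0.4, 0.1, -0.3]
grip_width: 0.0426
grasp_force: 60.2
```

Request:
send_rows(increments=[{"fingers": -1,"dx": 0.4,"dy": -0.09,"dz": 0,"turn": 0},{"fingers": -1,"dx": 0.8,"dy": -0.09,"dz": 0,"turn": 0},{"fingers": -1,"dx": 1,"dy": -0.09,"dz": 0,"turn": 0},{"fingers": -1,"dx": 1,"dy": -0.09,"dz": 0,"turn": 0},{"fingers": -1,"dx": 1,"dy": -0.09,"dz": 0,"turn": 0},{"fingers": -1,"dx": 1,"dy": -0.09,"dz": 0,"turn": 0},{"fingers": -1,"dx": 1,"dy": -0.09,"dz": 0,"turn": 0},{"fingers": -1,"dx": 1,"dy": -0.09,"dz": 0,"turn": 0},{"fingers": -1,"dx": 1,"dy": -0.09,"dz": 0,"turn": 0},{"fingers": -1,"dx": 1,"dy": -0.09,"dz": 0,"turn": 0}])

```text
clock: 67.3
tool_pos: [0.5798, 0.0552, 0.2887]
orientation: [0.0, 0.702, 0.712, -0.0]
contact_force: [-1.0, -0.2, -0.1]
grip_width: 0.0428
grasp_force: 60.2
```

Run:
```python
from h import *
np.set_printoptions(precision=4,suppress=True)
s=state();print(s["tool_pos"],s["grip_width"])
c=capture("wrist");save(c,"w13.png")
for q,z in(("tray",0),("paint_jar",.008),("tin",.008),("glue",.008),("glitter",s["tool_pos"][2]-.2252)):
        for x in tip_of("wrist",q)[:1]:print(q,x,atz(c,x["at"],z,s))
```

```text
[0.5798 0.0552 0.2887] 0.04276202863301908
tray {'at': [182.0, 49.9], 'confidence': 0.93} [0.5199 0.1726 0.    ]
tin {'at': [126.6, 185.8], 'confidence': 0.56} [0.4664 0.0636 0.008 ]
glue {'at': [259.7, 220.0], 'confidence': 0.44} [0.583 0.033 0.008]
glitter {'at': [258.8, 221.0], 'confidence': 0.57} [0.5815 0.0553 0.0635]
```

Request:
send_rows(increments=[{"fingers": -1,"dx": 0.1,"dy": -0.075,"dz": 0,"turn": 0},{"fingers": -1,"dx": 0.1,"dy": -0.075,"dz": 0.2,"turn": 0},{"fingers": -1,"dx": 0.1,"dy": -0.075,"dz": 0.4,"turn": 0},{"fingers": -1,"dx": 0.1,"dy": -0.075,"dz": 0.55,"turn": 0},{"fingers": -1,"dx": 0.1,"dy": -0.075,"dz": 0.62,"turn": 0},{"fingers": -1,"dx": 0.1,"dy": -0.075,"dz": 0.65,"turn": 0},{"fingers": -1,"dx": 0.1,"dy": -0.075,"dz": 0.67,"turn": 0},{"fingers": -1,"dx": 0.1,"dy": -0.075,"dz": 0.69,"turn": 0},{"fingers": -1,"dx": 0.1,"dy": -0.075,"dz": 0.69,"turn": 0},{"fingers": -1,"dx": 0.1,"dy": -0.075,"dz": 0.69,"turn": 0}])

```text
clock: 68.6
tool_pos: [0.5738, 0.0634, 0.2338]
orientation: [0.0, 0.702, 0.712, 0.0]
contact_force: [-0.4, -0.5, -0.6]
grip_width: 0.0427
grasp_force: 60.2
```

Request:
send_rows(increments=[{"fingers": -0.02,"dx": 0,"dy": 0,"dz": 0,"turn": 0},{"fingers": 0.2,"dx": 0,"dy": 0,"dz": 0,"turn": 0},{"fingers": 0.5,"dx": 0,"dy": 0,"dz": 0,"turn": 0},{"fingers": 0.5,"dx": 0,"dy": 0,"dz": 0,"turn": 0},{"fingers": 0.5,"dx": 0,"dy": 0,"dz": 0,"turn": 0},{"fingers": 0.5,"dx": 0,"dy": 0,"dz": -0.2,"turn": 0},{"fingers": 0.5,"dx": 0,"dy": 0,"dz": -0.5,"turn": 0},{"fingers": 0.5,"dx": 0,"dy": 0,"dz": -0.9,"turn": 0},{"fingers": 0.5,"dx": 0,"dy": 0,"dz": -1,"turn": 0},{"fingers": 0.5,"dx": 0,"dy": 0,"dz": -1,"turn": 0}])

```text
clock: 69.6
tool_pos: [0.574, 0.0634, 0.3146]
orientation: [0.001, 0.702, 0.712, 0.001]
contact_force: [0.5, 1.3, -1.4]
grip_width: 0.0643
grasp_force: 0.0
```

Request:
send_rows(increments=[{"fingers": 0.5,"dx": -1,"dy": 0,"dz": -0.8,"turn": 0},{"fingers": 0.5,"dx": -1,"dy": 0,"dz": -0.8,"turn": 0},{"fingers": 0.5,"dx": -1,"dy": 0,"dz": -0.8,"turn": 0},{"fingers": 0.5,"dx": -1,"dy": 0,"dz": -0.8,"turn": 0},{"fingers": 0.5,"dx": -1,"dy": 0,"dz": -0.8,"turn": 0},{"fingers": 0.5,"dx": -1,"dy": 0,"dz": -0.8,"turn": 0},{"fingers": 0.5,"dx": -1,"dy": 0,"dz": -0.8,"turn": 0},{"fingers": 0.5,"dx": -1,"dy": 0,"dz": -0.8,"turn": 0},{"fingers": 0.5,"dx": -1,"dy": 0,"dz": -0.8,"turn": 0},{"fingers": 0.5,"dx": -1,"dy": 0,"dz": -0.8,"turn": 0}])

```text
clock: 70.6
tool_pos: [0.5748, -0.0165, 0.3774]
orientation: [-0.0, 0.702, 0.712, -0.0]
contact_force: [-1.0, 0.4, 0.4]
grip_width: 0.0641
grasp_force: 0.0
```

Run:
```python
from h import *
np.set_printoptions(precision=4,suppress=True)
s=state();print(s["tool_pos"],s["grip_width"],s["contact_force"])
for n in("wrist","top"):
    c=capture(n);save(c,n+"14.png")
    for q,z in(("tray",0),("paint_jar",.008),("tin",.008),("glue",.008),("glitter",.008),("fish",.038)):
        for x in tip_of(n,q)[:1]:print(n,q,x,atz(c,x["at"],z,s))
a=cv2.imread("pics/wrist14.png");b=cv2.imread("pics/side10.png");capt=capture("side");save(capt,"side14.png");b=cv2.imread("pics/side14.png")[170:320,180:320]
cv2.imwrite("pics/fin.png",np.hstack([cv2.resize(a,(440,330)),cv2.resize(b,(308,330),interpolation=cv2.INTER_CUBIC)]))
```

```text
[ 0.5748 -0.0165  0.3774] 0.06414770561463559 [-0.9821  0.4093  0.3566]
wrist tin {'at': [158.1, 99.8], 'confidence': 0.73} [0.4671 0.0632 0.008 ]
wrist glitter {'at': [259.7, 102.9], 'confidence': 0.79} [0.5771 0.0616 0.008 ]
top tray {'at': [201.8, 191.5], 'confidence': 0.72} [0.5088 0.1728 0.    ]
top paint_jar {'at': [167.5, 201.4], 'confidence': 0.86} [0.4746 0.278  0.008 ]
top glue {'at': [168.0, 169.7], 'confidence': 0.67} [0.5741 0.2799 0.008 ]
top fish {'at': [202.0, 202.8], 'confidence': 0.56} [0.4732 0.1655 0.038 ]
```

View pics/fin.png

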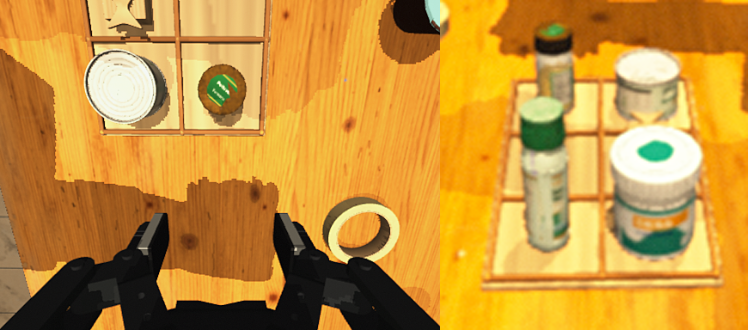

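The wrist half shows the glitter jar standing in the middle of its bay (220,90). The side half shows glue and glitter upright behind the jar and the tin, with the fish in between, so I'm handing the job in.

```bash
python3 -c "
from rig import *
print(finish_job())"
```

```text
the job is handed in; nothing more can be done
None
```

I handed the job in at about 71 s with everything placed as asked: the block flat in the front middle bay with the fish on it, the glue bottle behind the paint jar, and the glitter jar behind the tin. By the camera checks all were within tolerance and neither the paint jar nor the tin was touched; the hand-in returned no verdict.

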